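# Swing a pedal arm home against its set stop and clamp it for welding

## Task

The steel pedal arm sits with its eye on the dowel pin of the welding fixture. Push its free end round to the brass nose of the sliding stop and press it firmly home there for a moment, without shifting the stop, whose setting is held only by friction; then throw the orange toggle clamp handle over until the clamp is fully shut on the arm. Leave the arm flat on the plate and against the stop, and do not disturb the caliper, bolt dish and piston beside the plate.

Things in the scene. Friction and masses are not known exactly. Their poses are not given: they have to be found in the camera images.
- fixture: Fixed dark steel fixture plate with a grid of holes, 310 x 270 mm, 12 mm thick, flat on the bench; origin at the centre of its underside. Its x axis runs along the plate from the dowel pin's end to the stop's end, its y axis points to the side where stop and clamp stand. Nothing stands on its -y half.
- pin_top (a point): Top of the dowel pin (15 mm thick, fixed in the plate at x -120, y 0 mm), 48 mm above the bench. The pedal arm's eye sits on it with about 1 mm of play. Swinging the arm takes 1 to 3 N at its free end, until it meets the stop. The stop is pressed firmly enough from 4 N at its nose.
- stop_rail (a point): Middle of the stop's setting range, fixed to the plate at x 85, y 13, z 20 mm. The stop itself, an aluminium block with a rod and a round brass nose facing the plate's -y, is set with its nose anywhere within 20 mm of this point along the plate's y (not measured for you: feel for it). It slides along y on a rail and slips at about 8 N.
- blank: Loose bright steel pedal arm, 0.4 kg: bar 26 mm wide, 12 mm thick, flat on the plate (12 to 24 mm above the bench), a round eye 41 mm across and 22 mm high at one end, a foot tread 18 mm high at the other, 246 mm from eye centre to tip. Origin at the eye's centre, underside; x runs to the free end, y to the edge that meets the stop 205 mm from the eye. Starts 0.4 to 0.85 rad short of the plate's x; at the stop within 0.11 rad of it.
- clamp (a joint): Toggle clamp on the plate: angle in rad, 0 = fully shut (its end stop), grows as it opens; starts 0.65 to 0.95. It is stiff and stays where it is left; its handle takes about 5 to 10 N at the grip to move, most near the end, where a sprung rubber pad presses on the bar.
- clamp_hinge (a point): The clamp's hinge axis, 50 mm above the bench, 85 mm from the dowel pin along the plate's x and 62 mm along its y; the axis lies along the plate's x. The steel clamp arm points from it to the plate's -y when shut (pad 60 mm out) and stands raised when open.
- clamp_grip (a point): Centre of the orange handle grip, a round grip 21 mm thick and 66 mm long, 81 mm from the hinge axis (its round end 114 mm). Shut, the handle stands upright above the hinge; open, it leans over to the plate's +y. It is closed by pushing the grip from its +y side towards the plate's -y, round the hinge.
- caliper: Steel vernier caliper, 68 x 215 mm, 8 mm high, lying loose on the bench beside the plate; leave it alone. Origin at the centre of its underside.
- bolt_dish: Shallow round steel dish of bolts, 139 mm across, 24 mm high, loose on the bench; leave it alone. Origin at the centre of its underside.
- piston_2: Loose piston standing crown up, 66 mm across, 57 mm high, on the bench to the right of the plate; leave it alone. Origin at the centre of its underside.

How it is judged:
On the way, in this order (a step that is already met when the one before it is completed fails the run):
1. the pedal arm is pressed home on the stop's nose with more than 3 N (contact force between blank and stop_c1 above 3 N), for 0.2 s.
2. the toggle clamp is shut on the pedal arm (value of joint clamp below 0.06 rad and contact force between blank and clamp_pad_c0 above 2 N), for 0.2 s.
At the end, for the whole second after the job is handed in: the clamp is shut (under 0.06 rad) and its pad presses on the pedal arm; the arm lies flat with its eye on the pin and its edge within 1.5 mm of the stop's nose; the stop is within 1.5 mm of its setting (all of step 2 and y of stop_c1 in the frame of blank below 0.022 m and distance of stop_c1 from where it was at the start of the episode below 0.0015 m and horizontal distance between blank and pin_top below 0.003 m and angle between blank's own z axis and vertical below 0.03 rad and linear speed of blank below 0.01 m/s); the robot touches nothing.
It fails at once if the stop is pushed more than 1.5 mm off its setting (distance of stop_c1 from where it was at the start of the episode above 0.0015 m).
It fails at once if the pedal arm is lifted off the plate (height (world z) of blank above 0.022 m).
It fails at once if the caliper, bolt dish or piston is disturbed (moved more than 20 mm) (distance of any of caliper, bolt_dish, piston_2 from where it was at the start of the episode above 0.02 m).
It also fails if it takes over 58 s, if anything falls off the work surface, if the arm or the gripper's body presses on something with over 40 N, if the wrist force passes 120 N, or if a joint passes its speed limit or range.

## Robot

A 7-joint arm with a two-finger parallel gripper is mounted at the origin on a cart in front of the work surface, level with it; the furniture and walls round the work are solid. World frame = base frame: x ahead of the robot, y to its left, z up, the work surface at z = 0. Lengths are in m, angles in rad, forces in N, time in s.
With the tool pointing down it reaches from about 0.4 to 0.85 m from the base axis. Payload 10.4 kg.
Tool frame: the origin (TCP) lies midway between the tips of the shut fingers; the grasp point (between the pads) lies 19 mm behind it (r.grip_point_offset is the distance from the TCP to the grasp point, in m); x points along the fingers, y is the direction in which the jaws open and shut, and the axes are right-handed (so a half turn about x gives the same grasp; the last joint's range is limited). The gripper opens to 85 mm and grips with 20 to 120 N. Pads are 22 mm wide; open, the fingers measure 114 mm over their backs; the gripper's body (76 mm by 85 mm) begins 54 mm behind the grasp point. The pads swing forward as they close: fully open they stand 13 mm farther back than shut.
Start: joints at [-1.228, 0.332, -0.065, 1.46, 0.022, 1.35, -0.088], TCP at [0.224, 0.584, 0.231] pointing down, gripper open.
Joint ranges: [-2.6, 2.6], [-0.5, 2.12], [-1.47, 1.34], [0.16, 2.42], [-1.27, 4.41], [0.06, 2.06], [-2.6, 2.6]. Speed limits (rad/s): [2.22, 2.22, 2.79, 2.79, 3.14, 3.14, 3.14].

## Interface

Orientations are given as a rotation vector (axis times angle).
In Python, from workcell import r, optics gives the robot as it stands.
- The arm moves only by the tool step_arm, never from a script. Its argument "increments" is a list of rows, each an object of numbers: "x", "y", "z": the shift along the tool's x, y, z in cm; "rx", "ry", "rz": the turn, a rotation vector about the tool's x, y, z in degrees; "gripper": the finger opening in cm, from 0 to 8.54. In form: [{"x": .., "y": .., "z": .., "rx": .., "ry": .., "rz": .., "gripper": ..}, ...]. A call has 1 to 8 rows; each row is the pose to reach, as a shift and turn from the pose measured when the call began, along the tool's axes at that moment; what a row does not reach only later rows make up. A row lasts 1/12 s, in which the tool goes at most 41.7 mm and 7.16 degrees, less where a joint would pass 70% of its speed; a pose out of reach is approached as far as the arm can. A call with a gripper value outside its range is refused whole. The fingers move at their own pace and stop on an object; "newtons" is the grip in N (left out, the last holds). Time passes only in rows, so rows that repeat a pose let the fingers close. It gives the time, the measured TCP pose, the force and the opening at its end, in the units of the state.
- r.observe(): the state, without advancing time (a new reading comes with each control period).
- optics.read_camera(name): name is "scene" or "top" or "wrist"; returns the picture (400x640x3 uint8, blue, green, red); there is no depth.
- optics.calibration(name): a dict with "vfov" (degrees; the focal length in pixels is half the picture's height over the tangent of half this angle, whatever the lens; pixels are square), "cx", "cy" (the principal point, pixels), "dist_coeffs" ([k1, k2, p1, p2, k3] as OpenCV has them; the pictures are not rectified), "R" (3x3) and "t" (3): a world point X has camera coordinates R X + t. Camera axes: x right, y down, z forward; pixel columns grow to the right and rows downward; lengths in m; the calibration is good to about 2 mm. A picture is of the moment at which its call begins: read the wrist's pose just before it. calibration takes no time and is no camera call; for the wrist camera it gives the pose at the moment of the call.
- r.sign_off(): hands the job in, once; it reports no verdict.
The state is a dict: "time": time; "q": joint angles; "qd": joint speeds; "joint_torque": joint torques, N m; "tcp_pos": TCP position; "tcp_rot": TCP orientation; "wrist_force": force on the tool from outside, world axes, zero at the start; "torque": the same for the moment, N m; "finger_gap": finger opening in m.
Only numpy, scipy, OpenCV 4.12 (cv2) and the standard library are available. Lean on these libraries where they do the work, as an engineer would, in place of code of your own. Each camera call takes 0.05 s, during which the arm holds its last target.

## Working session

There is one attempt and no reset: what is moved stays moved. The work goes in short steps, Python scripts to look and compute and a tool call to move; the robot and the scene stay as the last step left them, time stands still between calls to the robot, and variables do not carry over. Pictures are saved under pics/ and viewed, and the job is handed in when it is done.

Besides the shell and the picture viewer there is one more tool, called after "Emit:" in YAML: its name, and indented under it one key for each argument. step_arm: Moves the arm, as the interface text tells. Its arguments: {"type":"object","properties":{"increments":{"type":"array","items":{"type":"object","properties":{"x":{"type":"number"},"y":{"type":"number"},"z":{"type":"number"},"rx":{"type":"number"},"ry":{"type":"number"},"rz":{"type":"number"},"gripper":{"type":"number"}}}},"newtons":{"type":"number"}},"required":["increments"]}

```bash
mkdir -p pics; ls; python3 - <<'E'
from workcell import r, optics
import cv2,numpy as np
s=r.observe();print({k:np.round(v,4) for k,v in s.items()})
for n in("scene","top"):
    cv2.imwrite(f"pics/{n}0.png",optics.read_camera(n)); c=optics.calibration(n);print(n,c)
E
```

```text
pics
{'time': np.float64(0.0), 'q': array([-1.2276,  0.3329, -0.0647,  1.4609,  0.0216,  1.3499, -0.0885]), 'qd': array([-0.0004, -0.0005, -0.0016, -0.0004, -0.001 , -0.0005, -0.0001]), 'joint_torque': array([ 1.10000e-03, -6.25421e+01,  4.95000e-02, -3.91604e+01,
        1.62000e-02,  9.50000e-03, -0.00000e+00]), 'tcp_pos': array([0.2234, 0.5833, 0.2305]), 'tcp_rot': array([ 0.2859,  1.5519, -0.2882]), 'wrist_force': array([-0.4771, -0.4203,  0.1996]), 'torque': array([-0.01  ,  0.0074, -0.0061]), 'finger_gap': np.float64(0.0855)}
scene {'vfov': 55.50058360976953, 'cx': 317.8168916988015, 'cy': 205.64895276423871, 'dist_coeffs': array([-0.09295323,  0.        ,  0.        ,  0.        ,  0.        ]), 'R': array([[ 0.91017251, -0.41401247,  0.01340445],
       [-0.28359884, -0.64640246, -0.70833294],
       [ 0.30192334,  0.64090368, -0.70575121]]), 't': array([-0.54459482,  0.1495322 ,  1.14523197])}
top {'vfov': 50.00691343374114, 'cx': 327.52120531397196, 'cy': 198.8523114345999, 'dist_coeffs': array([-0.10851859,  0.        ,  0.        ,  0.        ,  0.        ]), 'R': array([[-0.02369563, -0.99967421, -0.00948622],
       [-0.99555138,  0.02446133, -0.09098951],
       [ 0.09119191,  0.00728797, -0.99580667]]), 't': array([-0.0943374 ,  0.54621326,  1.18583646])}
```

View pics/scene0.png

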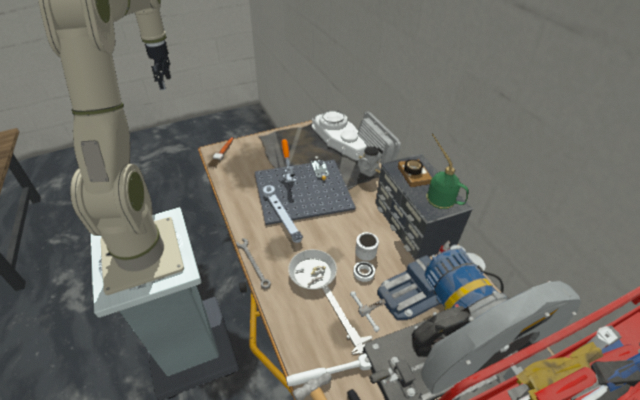

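View pics/top0.png

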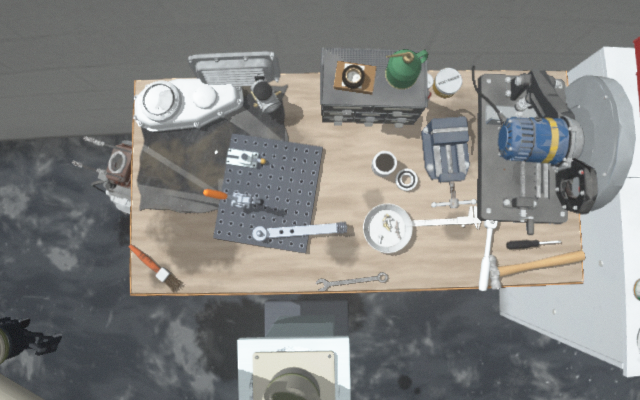

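```bash
python3 - <<'E'
import cv2
a=cv2.imread("pics/top0.png");cv2.imwrite("pics/top0c.png",cv2.resize(a[120:270,195:395],None,fx=4,fy=4,interpolation=cv2.INTER_CUBIC))
a=cv2.imread("pics/scene0.png");cv2.imwrite("pics/scene0c.png",cv2.resize(a[110:260,215:415],None,fx=4,fy=4,interpolation=cv2.INTER_CUBIC))
E
```

```text
(no output)
```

View pics/top0c.png

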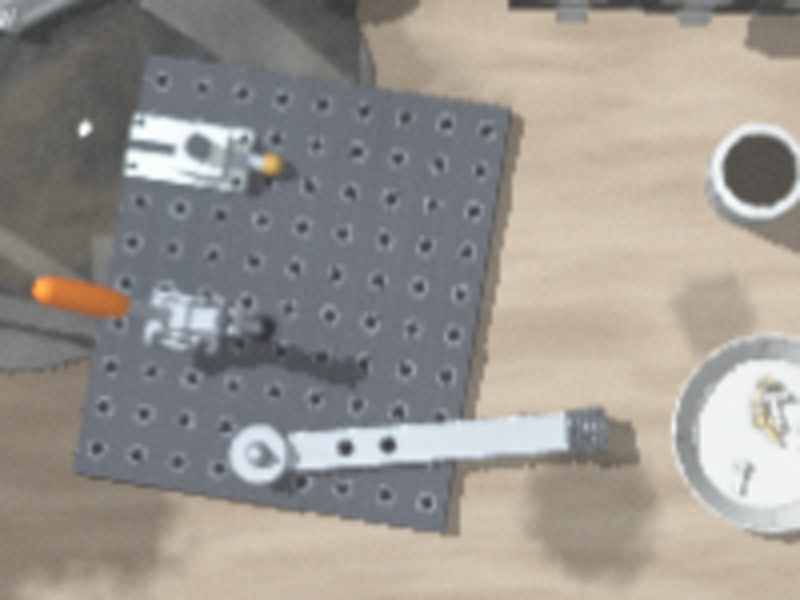

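View pics/scene0c.png

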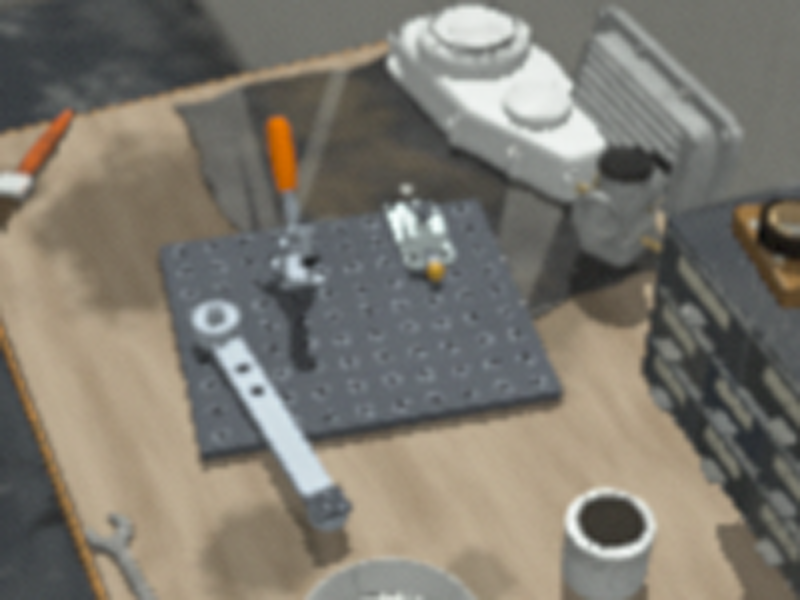

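```bash
cat > h.py <<'E'
import numpy as np, cv2
from workcell import r, optics
from scipy.spatial.transform import Rotation as Ro
from scipy.optimize import least_squares
def cam(n):
    c=optics.calibration(n);f=200/np.tan(np.radians(c['vfov']/2))
    return np.array([[f,0,c['cx']],[0,f,c['cy']],[0,0,1]]),c['dist_coeffs'],c['R'],c['t']
def proj(n,X):
    K,d,R,t=cam(n);return cv2.projectPoints(np.atleast_2d(np.float64(X)),cv2.Rodrigues(R)[0],t,K,d)[0][:,0]
def ray(n,uv,z):
    K,d,R,t=cam(n);u=cv2.undistortPoints(np.float64(uv).reshape(-1,1,2),K,d)[:,0]
    D=np.c_[u,np.ones(len(u))]@R;C=-R.T@t
    return C+D*((z-C[2])/D[:,2])[:,None]
E
python3 - <<'E'
from h import *
cr=lambda p:np.float64(p)/4-0.375
top=cr([(148,55),(510,105),(447,532),(75,470)])+[195,120]
sc=cr([(160,247),(480,202),(561,392),(203,455)])+[215,110]
P=np.array([(155,135),(155,-135),(-155,-135),(-155,135)])/1000.
Ps=np.array([(-155,135),(155,135),(155,-135),(-155,-135)])/1000.
def W(p,q,z):
    c,s=np.cos(p[2]),np.sin(p[2]);q=np.atleast_2d(q);return np.c_[p[0]+c*q[:,0]-s*q[:,1],p[1]+s*q[:,0]+c*q[:,1],np.full(len(q),z)]
for w in((1,1),(1,0),(0,1)):
    f=lambda p:np.r_[w[0]*(proj("top",W(p,P,.012))-top).ravel(),w[1]*(proj("scene",W(p,Ps,.012))-sc).ravel()]
    s=least_squares(f,[.5,.1,0]);print(s.x.round(4),np.abs(s.fun).max());
    if w==(1,1):p=s.x
print("res",f(p).round(1), (proj("top",W(p,P,.012))-top).round(1).tolist())
for nm,q,z in(("pin",(-.12,0),.048),("rail",(.085,.013),.02),("hinge",(-.035,.062),.05)):
    X=W(p,q,z);print(nm,X.round(4),proj("top",X).round(1),proj("scene",X).round(1))
print("top: eye",ray("top",cr([(260,452)])+[195,120],.034),"tip",ray("top",cr([(605,430)])+[195,120],.03),"nose",ray("top",cr([(280,165)])+[195,120],.02))
print("scene: eye",ray("scene",cr([(216,319)])+[215,110],.034),"tip",ray("scene",cr([(332,505)])+[215,110],.03))
print("grip ends top",ray("top",cr([(40,285),(120,305)])+[195,120],.12))
print("dish",ray("top",cr([(770,435)])+[195,120],.02),Ro.from_rotvec(r.observe()['tcp_rot']).as_matrix().round(3))
E
```

```text
[ 0.569   0.0627 -0.1772] 1.6714902457530343
[ 0.57    0.0626 -0.1734] 0.8616986123117556
[ 0.5675  0.0626 -0.1852] 1.1065775481549167
res [-0.  -0.   0.   0.  -0.   0.  -0.   0.  -0.1 -0.  -0.2 -0.7  1.7 -0.2
  0.1 -0. ] [[-0.0, -0.5], [0.7, 0.4], [-0.4, 0.4], [-0.4, 1.0]]
pin [[0.4509 0.0839 0.048 ]] [[258.9 233.3]] [[268.7 186.2]]
rail [[0.655  0.0605 0.02  ]] [[268.  161.8]] [[325.3 180.8]]
hinge [[0.5455 0.1299 0.05  ]] [[242.  199.5]] [[289.5 170.8]]
top: eye [[0.45284972 0.08431065 0.034     ]] tip [[ 0.46273263 -0.15690374  0.03      ]] nose [[0.65800387 0.07036172 0.02      ]]
scene: eye [[0.44932965 0.08389226 0.034     ]] tip [[ 0.46222296 -0.14821328  0.03      ]]
grip ends top [[0.56407617 0.21496383 0.12      ]
 [0.5494968  0.16143317 0.12      ]]
dish [[ 0.45652174 -0.27343579  0.02      ]] [[-0.     0.358  0.934]
 [-0.001  0.934 -0.358]
 [-1.    -0.001  0.   ]]
```

Emit:
step_arm:
  increments:
    - {"y": -19, "z": 29.5, "rx": 60, "gripper": 0}
    - {"y": -19, "z": 29.5, "rx": 60, "gripper": 0}
    - {"y": -19, "z": 29.5, "rx": 60, "gripper": 0}
    - {"y": -19, "z": 29.5, "rx": 60, "gripper": 0}
    - {"y": -19, "z": 29.5, "rx": 60, "gripper": 0}
    - {"y": -19, "z": 29.5, "rx": 60, "gripper": 0}
    - {"y": -19, "z": 29.5, "rx": 60, "gripper": 0}
    - {"y": -19, "z": 29.5, "rx": 60, "gripper": 0}

```text
$.increments[0]: bad value
```

```bash
cat >> h.py <<'E'
PIN=np.array([.4509,.0839]);
def to(x,y,z,yawnegz):
    "target with tool down, -z axis at yaw(deg)"
    s=r.observe();M=Ro.from_rotvec(s['tcp_rot']).as_matrix()
    a=np.radians(yawnegz);Z=-np.array([np.cos(a),np.sin(a),0]);X=np.array([0,0,-1.]);T=np.c_[X,np.cross(Z,X),Z]
    d=M.T@(np.array([x,y,z])-s['tcp_pos'])*100;w=np.degrees(Ro.from_matrix(M.T@T).as_rotvec())
    print("move",dict(zip("x y z rx ry rz".split(),np.r_[d,w].round(2).tolist())))
def st():
    s=r.observe();M=Ro.from_rotvec(s['tcp_rot']).as_matrix()
    print("t",round(float(s['time']),2),"tcp",s['tcp_pos'].round(4),"-z yaw",np.degrees(np.arctan2(-M[1,2],-M[0,2])).round(1),"F",s['wrist_force'].round(2),"q",s['q'].round(2),"gap",round(float(s['finger_gap']),4))
E
python3 - <<'E'
from h import *
st();to(.415,-.115,.15,2.6)
E
```

```text
t 0.1 tcp [0.2235 0.5833 0.2306] -z yaw 159.0 F [ 0.51  0.62 -1.04] q [-1.23  0.33 -0.06  1.46  0.02  1.35 -0.09] gap 0.0852
move {'x': 8.14, 'y': -58.35, 'z': 42.87, 'rx': 156.44, 'ry': 0.1, 'rz': 0.02}
```

Emit:
step_arm:
  increments:
    - {"x": 0, "y": -2, "z": 3, "rx": 7, "ry": 0, "rz": 0, "gripper": 0}
    - {"x": 0, "y": -19, "z": 29.5, "rx": 60, "ry": 0, "rz": 0, "gripper": 0}

```text
time: 0.27
tcp_pos: [0.2666, 0.5211, 0.2294]
tcp_rot: [0.478, 1.519, -0.482]
wrist_force: [1.4, -0.9, 0.1]
finger_gap: 0.0642
```

```bash
python3 - <<'E'
from h import *
st();to(.44,.25,.2,90)
E
```

```text
t 0.27 tcp [0.2666 0.5211 0.2294] -z yaw 144.9 F [ 1.44 -0.89  0.08] q [-1.17  0.25 -0.01  1.57  0.    1.32 -0.22] gap 0.0642
move {'x': 2.96, 'y': -12.2, 'z': 29.77, 'rx': 54.91, 'ry': 0.04, 'rz': 0.18}
```

Emit:
step_arm:
  increments:
    - {"x": 3, "y": -12.2, "z": 29.8, "rx": 55, "ry": 0, "rz": 0, "gripper": 0}
    - {"x": 3, "y": -12.2, "z": 29.8, "rx": 55, "ry": 0, "rz": 0, "gripper": 0}
    - {"x": 3, "y": -12.2, "z": 29.8, "rx": 55, "ry": 0, "rz": 0, "gripper": 0}
    - {"x": 3, "y": -12.2, "z": 29.8, "rx": 55, "ry": 0, "rz": 0, "gripper": 0}
    - {"x": 3, "y": -12.2, "z": 29.8, "rx": 55, "ry": 0, "rz": 0, "gripper": 0}
    - {"x": 3, "y": -12.2, "z": 29.8, "rx": 55, "ry": 0, "rz": 0, "gripper": 0}
    - {"x": 3, "y": -12.2, "z": 29.8, "rx": 55, "ry": 0, "rz": 0, "gripper": 0}
    - {"x": 3, "y": -12.2, "z": 29.8, "rx": 55, "ry": 0, "rz": 0, "gripper": 0}

```text
time: 0.93
tcp_pos: [0.4417, 0.246, 0.1992]
tcp_rot: [1.214, 1.203, -1.221]
wrist_force: [-0.0, -0.2, -0.6]
finger_gap: 0.0
```

```bash
python3 - <<'E'
from h import *
st();to(.41,-.115,.15,2.6)
E
```

```text
t 0.93 tcp [0.4417 0.246  0.1992] -z yaw 89.3 F [-0.02 -0.18 -0.56] q [-0.87  0.09  0.29  1.83 -0.03  1.23 -0.59] gap 0.0
move {'x': 5.03, 'y': -2.74, 'z': 36.12, 'rx': 86.75, 'ry': 0.23, 'rz': -0.01}
```

Emit:
step_arm:
  increments:
    - {"x": 0, "y": -2.7, "z": 36, "rx": 86, "ry": 0, "rz": 0, "gripper": 0}
    - {"x": 0, "y": -2.7, "z": 36, "rx": 86, "ry": 0, "rz": 0, "gripper": 0}
    - {"x": 0, "y": -2.7, "z": 36, "rx": 86, "ry": 0, "rz": 0, "gripper": 0}
    - {"x": 0, "y": -2.7, "z": 36, "rx": 86, "ry": 0, "rz": 0, "gripper": 0}
    - {"x": 0, "y": -2.7, "z": 36, "rx": 86, "ry": 0, "rz": 0, "gripper": 0}
    - {"x": 0, "y": -2.7, "z": 36, "rx": 86, "ry": 0, "rz": 0, "gripper": 0}
    - {"x": 0, "y": -2.7, "z": 36, "rx": 86, "ry": 0, "rz": 0, "gripper": 0}
    - {"x": 0, "y": -2.7, "z": 36, "rx": 86, "ry": 0, "rz": 0, "gripper": 0}

```text
time: 1.6
tcp_pos: [0.4123, -0.0842, 0.2002]
tcp_rot: [1.9, 0.549, -1.904]
wrist_force: [1.7, -0.4, -0.1]
finger_gap: -0.0001
```

```bash
python3 - <<'E'
from h import *
st();to(.41,-.115,.08,2.6)
cv2.imwrite("pics/t1.png",optics.read_camera("wrist"))
a=optics.read_camera("top");cv2.imwrite("pics/top1c.png",cv2.resize(a[120:320,195:395],None,fx=3,fy=3))
E
```

```text
t 1.6 tcp [ 0.4123 -0.0842  0.2002] -z yaw 32.3 F [ 1.67 -0.41 -0.1 ] q [-0.54 -0.16  0.58  2.03  0.1   1.25 -1.  ] gap -0.0001
move {'x': 12.02, 'y': 2.48, 'z': 1.81, 'rx': 29.67, 'ry': 0.14, 'rz': -0.07}
```

View pics/t1.png

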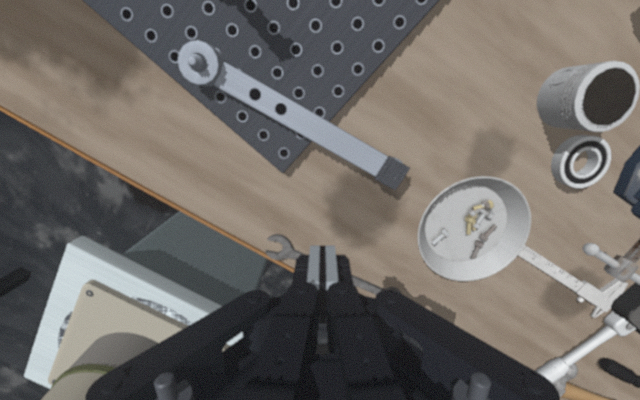

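View pics/top1c.png

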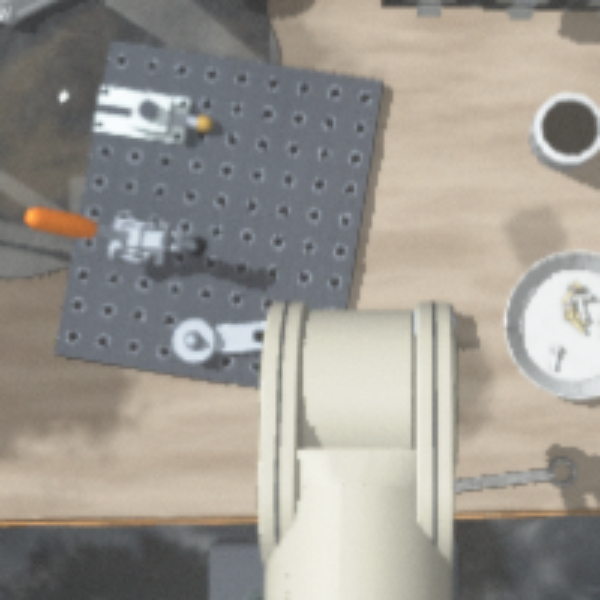

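Emit:
step_arm:
  increments:
    - {"x": 4, "y": 2.5, "z": 1.8, "rx": 29.7, "ry": 0, "rz": 0, "gripper": 0}
    - {"x": 8, "y": 2.5, "z": 1.8, "rx": 29.7, "ry": 0, "rz": 0, "gripper": 0}
    - {"x": 12, "y": 2.5, "z": 1.8, "rx": 29.7, "ry": 0, "rz": 0, "gripper": 0}
    - {"x": 14, "y": 2.5, "z": 1.8, "rx": 29.7, "ry": 0, "rz": 0, "gripper": 0}
    - {"x": 14, "y": 2.5, "z": 1.8, "rx": 29.7, "ry": 0, "rz": 0, "gripper": 0}
    - {"x": 14, "y": 2.5, "z": 1.8, "rx": 29.7, "ry": 0, "rz": 0, "gripper": 0}

```text
time: 2.2
tcp_pos: [0.4082, -0.1193, 0.0589]
tcp_rot: [2.196, 0.035, -2.208]
wrist_force: [0.5, 0.8, 1.3]
finger_gap: 0.0002
```

```bash
python3 - <<'E'
from h import *
st();to(.41,-.115,.018,2.6)
cv2.imwrite("pics/t2.png",optics.read_camera("wrist"))
E
```

```text
t 2.2 tcp [ 0.4082 -0.1193  0.0589] -z yaw 2.0 F [0.53 0.76 1.28] q [-0.47  0.08  0.68  2.18 -0.06  0.9  -1.3 ] gap 0.0002
move {'x': 4.08, 'y': -0.44, 'z': -0.22, 'rx': -0.58, 'ry': 0.34, 'rz': -0.18}
```

View pics/t2.png

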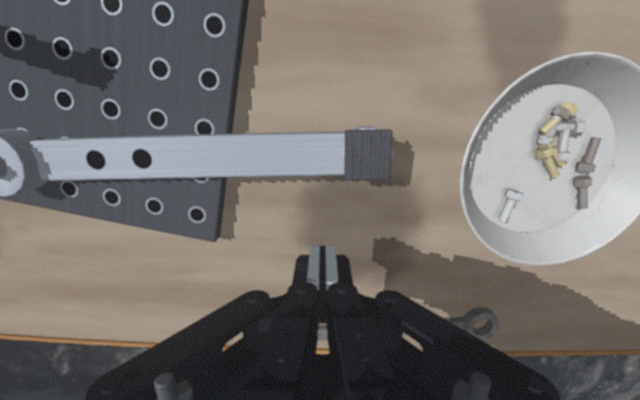

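Emit:
step_arm:
  increments:
    - {"x": 2, "y": -0.4, "z": -0.2, "rx": 0, "ry": 0, "rz": 0, "gripper": 0}
    - {"x": 4.1, "y": -0.4, "z": -0.2, "rx": -0.6, "ry": 0.3, "rz": -0.2, "gripper": 0}
    - {"x": 4.1, "y": -0.4, "z": -0.2, "rx": -0.6, "ry": 0.3, "rz": -0.2, "gripper": 0}

```text
time: 2.5
tcp_pos: [0.4099, -0.1148, 0.0174]
tcp_rot: [2.195, 0.058, -2.196]
wrist_force: [-1.8, -0.4, 0.3]
finger_gap: -0.0
```

```bash
cat >> h.py <<'E'
def arc(deg,d=.024,rho=.2,z=.018):
    a=np.radians(deg);u=np.array([np.cos(a),np.sin(a)]);n=np.array([-u[1],u[0]])
    p=PIN+rho*u-d*n;print(deg,end=' ');to(p[0],p[1],z,deg+90)
E
python3 - <<'E'
from h import *
st()
for a in(-88,-84,-80,-76,-71,-66,-61): arc(a)
E
```

```text
t 2.5 tcp [ 0.4099 -0.1148  0.0174] -z yaw 3.0 F [-1.79 -0.37  0.34] q [-0.45  0.18  0.66  2.21 -0.15  0.8  -1.21] gap -0.0
-88 move {'x': -0.06, 'y': 0.33, 'z': -2.39, 'rx': 0.99, 'ry': 0.02, 'rz': 0.05}
-84 move {'x': -0.06, 'y': 0.47, 'z': -3.78, 'rx': -3.01, 'ry': 0.02, 'rz': 0.05}
-80 move {'x': -0.06, 'y': 0.52, 'z': -5.19, 'rx': -7.01, 'ry': 0.02, 'rz': 0.06}
-76 move {'x': -0.06, 'y': 0.46, 'z': -6.59, 'rx': -11.01, 'ry': 0.02, 'rz': 0.06}
-71 move {'x': -0.06, 'y': 0.26, 'z': -8.34, 'rx': -16.01, 'ry': 0.01, 'rz': 0.06}
-66 move {'x': -0.06, 'y': -0.1, 'z': -10.06, 'rx': -21.01, 'ry': 0.01, 'rz': 0.06}
-61 move {'x': -0.06, 'y': -0.6, 'z': -11.74, 'rx': -26.01, 'ry': 0.01, 'rz': 0.06}
```

Emit:
step_arm:
  increments:
    - {"x": 0, "y": 0.2, "z": -1.3, "rx": 0, "ry": 0, "rz": 0, "gripper": 0}
    - {"x": 0, "y": 0.3, "z": -2.4, "rx": 1, "ry": 0, "rz": 0, "gripper": 0}
    - {"x": 0, "y": 0.4, "z": -3.1, "rx": -1, "ry": 0, "rz": 0, "gripper": 0}
    - {"x": 0, "y": 0.5, "z": -3.8, "rx": -3, "ry": 0, "rz": 0, "gripper": 0}
    - {"x": 0, "y": 0.5, "z": -4.5, "rx": -5, "ry": 0, "rz": 0, "gripper": 0}
    - {"x": 0, "y": 0.5, "z": -5.2, "rx": -7, "ry": 0, "rz": 0, "gripper": 0}

```text
time: 3.0
tcp_pos: [0.4629, -0.1171, 0.019]
tcp_rot: [2.13, 0.19, -2.129]
wrist_force: [-1.9, -0.1, -0.8]
finger_gap: 0.0
```

```bash
python3 - <<'E'
from h import *
st()
cv2.imwrite("pics/t3.png",optics.read_camera("wrist"))
st()
for a in(-76,-72,-68,-64,-60,-56,-52,-48): arc(a)
E
```

```text
t 3.0 tcp [ 0.4629 -0.1171  0.019 ] -z yaw 10.2 F [-1.92 -0.08 -0.83] q [-0.4   0.29  0.61  2.08 -0.23  0.83 -1.04] gap 0.0
t 3.05 tcp [ 0.4643 -0.1168  0.0192] -z yaw 10.3 F [ 0.12  1.3  -0.01] q [-0.4   0.29  0.61  2.08 -0.23  0.83 -1.04] gap 0.0001
-76 move {'x': 0.12, 'y': 0.12, 'z': -1.16, 'rx': -3.66, 'ry': -0.11, 'rz': 0.03}
-72 move {'x': 0.12, 'y': 0.15, 'z': -2.57, 'rx': -7.66, 'ry': -0.11, 'rz': 0.02}
-68 move {'x': 0.12, 'y': 0.08, 'z': -3.97, 'rx': -11.66, 'ry': -0.11, 'rz': 0.02}
-64 move {'x': 0.13, 'y': -0.08, 'z': -5.37, 'rx': -15.66, 'ry': -0.11, 'rz': 0.01}
-60 move {'x': 0.13, 'y': -0.35, 'z': -6.75, 'rx': -19.66, 'ry': -0.11, 'rz': 0.01}
-56 move {'x': 0.13, 'y': -0.71, 'z': -8.11, 'rx': -23.66, 'ry': -0.11, 'rz': 0.01}
-52 move {'x': 0.14, 'y': -1.16, 'z': -9.44, 'rx': -27.66, 'ry': -0.11, 'rz': 0.0}
-48 move {'x': 0.14, 'y': -1.71, 'z': -10.74, 'rx': -31.66, 'ry': -0.11, 'rz': -0.0}
```

View pics/t3.png

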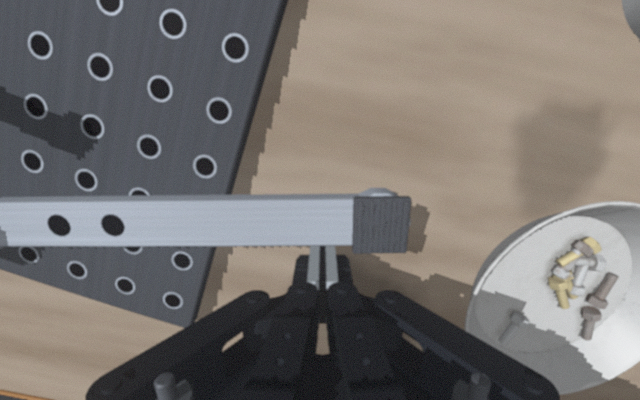

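Emit:
step_arm:
  increments:
    - {"x": 0.1, "y": 0.1, "z": -0.6, "rx": -2, "ry": 0, "rz": 0, "gripper": 0}
    - {"x": 0.1, "y": 0.1, "z": -1.2, "rx": -3.7, "ry": 0, "rz": 0, "gripper": 0}
    - {"x": 0.1, "y": 0.1, "z": -2.6, "rx": -7.7, "ry": 0, "rz": 0, "gripper": 0}
    - {"x": 0.1, "y": 0.1, "z": -4.0, "rx": -11.7, "ry": 0, "rz": 0, "gripper": 0}
    - {"x": 0.1, "y": -0.1, "z": -5.4, "rx": -15.7, "ry": 0, "rz": 0, "gripper": 0}
    - {"x": 0.1, "y": -0.35, "z": -6.75, "rx": -19.7, "ry": 0, "rz": 0, "gripper": 0}
    - {"x": 0.1, "y": -0.7, "z": -8.1, "rx": -23.7, "ry": 0, "rz": 0, "gripper": 0}
    - {"x": 0.1, "y": -1.2, "z": -9.4, "rx": -27.7, "ry": 0, "rz": 0, "gripper": 0}

```text
time: 3.72
tcp_pos: [0.5555, -0.0884, 0.0199]
tcp_rot: [1.839, 0.636, -1.834]
wrist_force: [-0.5, -1.9, -0.8]
finger_gap: 0.0002
```

```bash
python3 - <<'E'
from h import *
st()
for a in(-52,-48,-44,-40,-36,-32,-28,-24): arc(a)
E
```

```text
t 3.72 tcp [ 0.5555 -0.0884  0.0199] -z yaw 38.2 F [-0.45 -1.88 -0.82] q [-0.32  0.44  0.47  1.86 -0.25  0.9  -0.63] gap 0.0002
-52 move {'x': 0.19, 'y': -0.01, 'z': 0.04, 'rx': 0.21, 'ry': -0.12, 'rz': -0.08}
-48 move {'x': 0.19, 'y': 0.11, 'z': -1.36, 'rx': -3.79, 'ry': -0.12, 'rz': -0.08}
-44 move {'x': 0.2, 'y': 0.14, 'z': -2.77, 'rx': -7.79, 'ry': -0.12, 'rz': -0.09}
-40 move {'x': 0.2, 'y': 0.06, 'z': -4.17, 'rx': -11.79, 'ry': -0.12, 'rz': -0.09}
-36 move {'x': 0.2, 'y': -0.11, 'z': -5.57, 'rx': -15.79, 'ry': -0.11, 'rz': -0.1}
-32 move {'x': 0.2, 'y': -0.37, 'z': -6.95, 'rx': -19.79, 'ry': -0.11, 'rz': -0.1}
-28 move {'x': 0.21, 'y': -0.74, 'z': -8.31, 'rx': -23.79, 'ry': -0.11, 'rz': -0.1}
-24 move {'x': 0.21, 'y': -1.19, 'z': -9.64, 'rx': -27.79, 'ry': -0.1, 'rz': -0.11}
```

Emit:
step_arm:
  increments:
    - {"x": 0.2, "y": 0.1, "z": -0.7, "rx": -2, "ry": 0, "rz": 0, "gripper": 0}
    - {"x": 0.2, "y": 0.1, "z": -2, "rx": -5.8, "ry": 0, "rz": 0, "gripper": 0}
    - {"x": 0.2, "y": 0.1, "z": -3.5, "rx": -9.8, "ry": 0, "rz": 0, "gripper": 0}
    - {"x": 0.2, "y": 0, "z": -4.9, "rx": -13.8, "ry": 0, "rz": 0, "gripper": 0}
    - {"x": 0.2, "y": -0.25, "z": -6.25, "rx": -17.8, "ry": 0, "rz": 0, "gripper": 0}
    - {"x": 0.2, "y": -0.5, "z": -7.4, "rx": -21, "ry": 0, "rz": 0, "gripper": 0}
    - {"x": 0.2, "y": -0.7, "z": -8.2, "rx": -23.5, "ry": 0, "rz": 0, "gripper": 0}
    - {"x": 0.2, "y": -0.85, "z": -8.7, "rx": -25, "ry": 0, "rz": 0, "gripper": 0}

```text
time: 4.38
tcp_pos: [0.6195, -0.0272, 0.0197]
tcp_rot: [1.545, 0.95, -1.539]
wrist_force: [-0.4, -2.2, 1.9]
finger_gap: 0.0002
```

```bash
python3 - <<'E'
from h import *
st()
cv2.imwrite("pics/t4.png",optics.read_camera("wrist"))
a=optics.read_camera("top");cv2.imwrite("pics/top4c.png",cv2.resize(a[120:270,195:395],None,fx=4,fy=4))
st()
for a in(-24,-20,-18,-16,-14,-12,-10): arc(a)
E
```

```text
t 4.38 tcp [ 0.6195 -0.0272  0.0197] -z yaw 63.4 F [-0.41 -2.2   1.92] q [-0.3   0.53  0.35  1.7  -0.22  0.94 -0.34] gap 0.0002
t 4.48 tcp [ 0.6193 -0.0273  0.0193] -z yaw 63.3 F [-0.49 -0.2  -0.13] q [-0.3   0.53  0.35  1.7  -0.22  0.94 -0.34] gap 0.0004
-24 move {'x': 0.14, 'y': 0.05, 'z': -0.91, 'rx': -2.72, 'ry': -0.11, 'rz': -0.2}
-20 move {'x': 0.14, 'y': 0.1, 'z': -2.31, 'rx': -6.72, 'ry': -0.1, 'rz': -0.21}
-18 move {'x': 0.14, 'y': 0.09, 'z': -3.02, 'rx': -8.72, 'ry': -0.1, 'rz': -0.21}
-16 move {'x': 0.14, 'y': 0.05, 'z': -3.72, 'rx': -10.72, 'ry': -0.09, 'rz': -0.21}
-14 move {'x': 0.14, 'y': -0.01, 'z': -4.42, 'rx': -12.72, 'ry': -0.09, 'rz': -0.21}
-12 move {'x': 0.14, 'y': -0.09, 'z': -5.12, 'rx': -14.72, 'ry': -0.08, 'rz': -0.21}
-10 move {'x': 0.15, 'y': -0.2, 'z': -5.81, 'rx': -16.72, 'ry': -0.08, 'rz': -0.22}
```

View pics/t4.png

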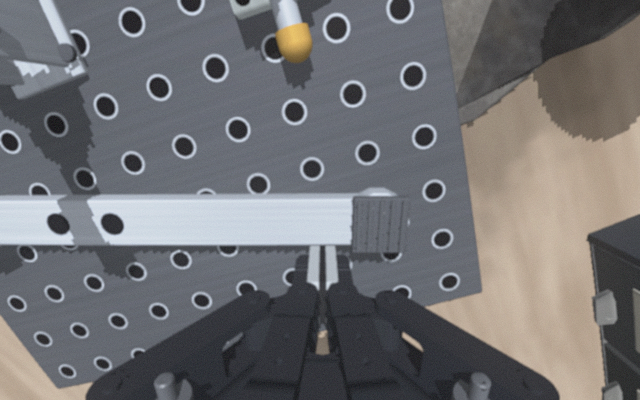

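View pics/top4c.png

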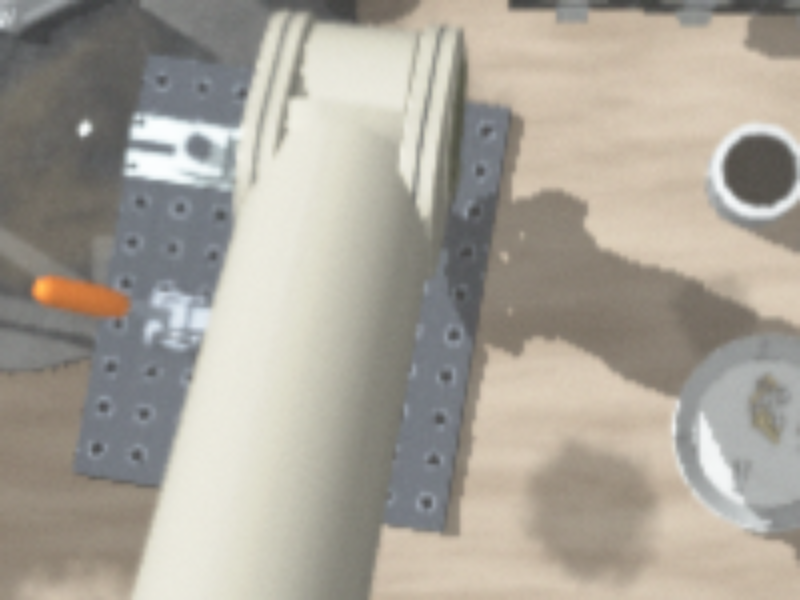

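```bash
python3 - <<'E'
from h import *
N=ray("wrist",[(296,62)],.020)[0,:2];E=ray("wrist",[(250,195),(100,197)],.024)[:,:2];B=ray("wrist",[(250,246)],.024)[:,:2]
a=np.radians(-0.177*57.3);ux=np.array([np.cos(-.177),np.sin(-.177)]);n=np.array([-ux[1],ux[0]])
v=N-PIN;print("nose",N,"plate coords",v@ux,v@n)
R=np.hypot(*v);print("stop angle",np.degrees(np.arctan2(v[1],v[0])-np.arcsin(.013/R)))
for e in E: w=e-PIN;print("edge angle",np.degrees(np.arctan2(w[1],w[0])-np.arcsin(.013/np.hypot(*w))))
print(np.hypot(*(E[0]-B[0])))
E
```

```text
nose [0.65331051 0.06843116] plate coords 0.20197183220290787 0.020412725432838535
stop angle -8.041913211719597
edge angle -25.535566094692246
edge angle -25.104860046129822
0.02818146030069354
```

Emit:
step_arm:
  increments:
    - {"x": 0.1, "y": 0, "z": -0.6, "rx": -1.7, "ry": 0, "rz": 0, "gripper": 0}
    - {"x": 0.1, "y": 0.1, "z": -1.4, "rx": -4, "ry": 0, "rz": 0, "gripper": 0}
    - {"x": 0.1, "y": 0.1, "z": -2.3, "rx": -6.7, "ry": 0, "rz": 0, "gripper": 0}
    - {"x": 0.1, "y": 0.1, "z": -3, "rx": -8.7, "ry": 0, "rz": -0.2, "gripper": 0}
    - {"x": 0.1, "y": 0.05, "z": -3.6, "rx": -10.4, "ry": 0, "rz": -0.2, "gripper": 0}
    - {"x": 0.1, "y": 0, "z": -4.1, "rx": -11.8, "ry": 0, "rz": -0.2, "gripper": 0}
    - {"x": 0.1, "y": 0, "z": -4.4, "rx": -12.7, "ry": 0, "rz": -0.2, "gripper": 0}

```text
time: 5.07
tcp_pos: [0.6394, 0.0122, 0.0187]
tcp_rot: [1.387, 1.084, -1.385]
wrist_force: [-1.7, -2.8, 3.2]
finger_gap: -0.0002
```

```bash
python3 - <<'E'
from h import *
st()
cv2.imwrite("pics/t5.png",optics.read_camera("wrist"))
for i in range(3): optics.read_camera("top");st()
N=ray("wrist",[(296,62)],.020)[0,:2]
for a in(-14,-12,-11,-10,-9,-8): arc(a)
E
```

```text
t 5.07 tcp [0.6394 0.0122 0.0187] -z yaw 76.1 F [-1.69 -2.75  3.18] q [-0.31  0.56  0.29  1.64 -0.19  0.96 -0.2 ] gap -0.0002
t 5.17 tcp [0.6393 0.0127 0.0185] -z yaw 76.0 F [ 0.02 -0.38  0.83] q [-0.31  0.56  0.29  1.64 -0.19  0.96 -0.2 ] gap -0.0002
t 5.22 tcp [0.639  0.0128 0.0183] -z yaw 76.0 F [-0.18 -0.66 -0.03] q [-0.31  0.57  0.29  1.64 -0.19  0.96 -0.2 ] gap -0.0001
t 5.27 tcp [0.6389 0.0128 0.0182] -z yaw 76.0 F [-0.69  0.34 -0.04] q [-0.31  0.57  0.29  1.64 -0.19  0.96 -0.2 ] gap -0.0
-14 move {'x': 0.02, 'y': 0.04, 'z': 0.05, 'rx': -0.02, 'ry': -0.13, 'rz': 0.01}
-12 move {'x': 0.02, 'y': 0.11, 'z': -0.65, 'rx': -2.02, 'ry': -0.13, 'rz': 0.01}
-11 move {'x': 0.02, 'y': 0.14, 'z': -1.0, 'rx': -3.02, 'ry': -0.13, 'rz': 0.01}
-10 move {'x': 0.02, 'y': 0.16, 'z': -1.35, 'rx': -4.02, 'ry': -0.13, 'rz': 0.01}
-9 move {'x': 0.02, 'y': 0.17, 'z': -1.71, 'rx': -5.02, 'ry': -0.13, 'rz': 0.01}
-8 move {'x': 0.02, 'y': 0.18, 'z': -2.06, 'rx': -6.02, 'ry': -0.13, 'rz': 0.01}
```

View pics/t5.png

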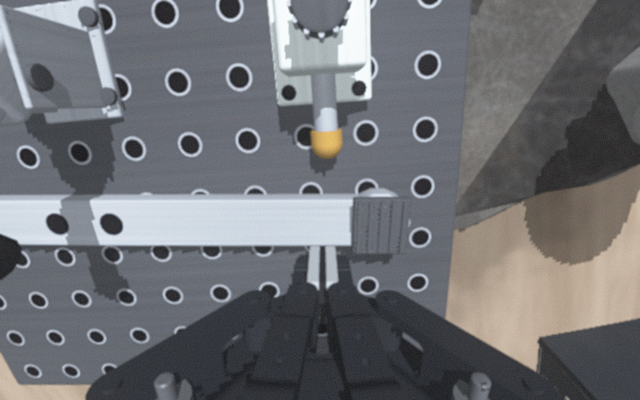

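Emit:
step_arm:
  increments:
    - {"x": 0, "y": 0, "z": -0.3, "rx": -1, "ry": 0, "rz": 0, "gripper": 0}
    - {"x": 0, "y": 0.1, "z": -0.6, "rx": -2, "ry": 0, "rz": 0, "gripper": 0}
    - {"x": 0, "y": 0.1, "z": -0.9, "rx": -2.8, "ry": 0, "rz": 0, "gripper": 0}
    - {"x": 0, "y": 0.15, "z": -1.1, "rx": -3.6, "ry": 0, "rz": 0, "gripper": 0}
    - {"x": 0, "y": 0.15, "z": -1.25, "rx": -4.5, "ry": 0, "rz": 0, "gripper": 0}
    - {"x": 0, "y": 0.15, "z": -1.25, "rx": -4.5, "ry": 0, "rz": 0, "gripper": 0}

```text
time: 5.77
tcp_pos: [0.6434, 0.0252, 0.0181]
tcp_rot: [1.331, 1.129, -1.328]
wrist_force: [-0.3, -1.1, -0.6]
finger_gap: 0.0001
```

```bash
cat >> h.py <<'E'
def av(k=6):
    F=[];P=[]
    for i in range(k):
        optics.read_camera("top");s=r.observe();F.append(s['wrist_force']);P.append(s['tcp_pos'])
    M=Ro.from_rotvec(s['tcp_rot']).as_matrix();F=np.array(F);f=F@M
    print("t",round(float(s['time']),2),"Fworld",F.mean(0).round(2),"Ftool",f.mean(0).round(2),"fz each",f[:,2].round(2),"pos",P[-1].round(4))
E
python3 - <<'E'
from h import *
st();cv2.imwrite("pics/t6.png",optics.read_camera("wrist")[100:260,200:450].repeat(3,0).repeat(3,1))
av(4)
for a in(-10,-9,-8): arc(a)
E
```

```text
t 5.77 tcp [0.6434 0.0252 0.0181] -z yaw 80.6 F [-0.28 -1.08 -0.62] q [-0.32  0.57  0.27  1.63 -0.18  0.97 -0.15] gap 0.0001
t 6.02 Fworld [ 0.13  0.3  -0.12] Ftool [ 0.13  0.08 -0.32] fz each [-0.51 -0.92  0.21 -0.05] pos [0.6433 0.0248 0.0181]
-10 move {'x': 0.01, 'y': 0.03, 'z': -0.07, 'rx': 0.48, 'ry': -0.15, 'rz': 0.01}
-9 move {'x': 0.01, 'y': 0.07, 'z': -0.42, 'rx': -0.52, 'ry': -0.15, 'rz': 0.01}
-8 move {'x': 0.02, 'y': 0.1, 'z': -0.77, 'rx': -1.52, 'ry': -0.15, 'rz': 0.01}
```

View pics/t6.png

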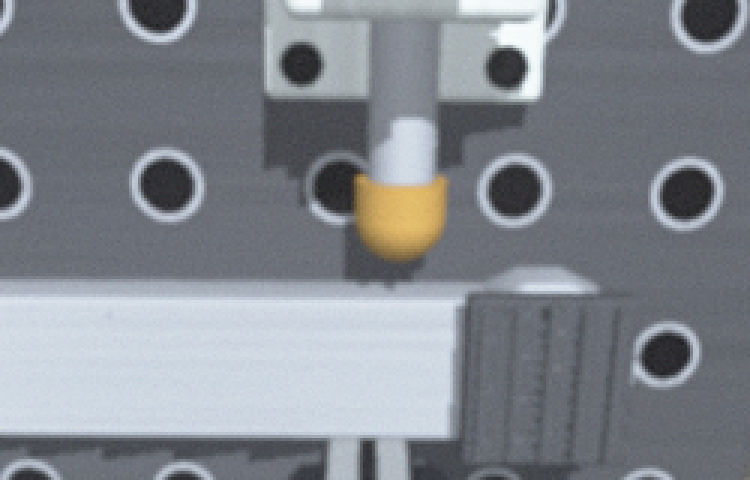

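Emit:
step_arm:
  increments:
    - {"x": 0, "y": 0, "z": -0.15, "rx": 0, "ry": 0, "rz": 0, "gripper": 0}
    - {"x": 0, "y": 0, "z": -0.28, "rx": 0, "ry": 0, "rz": 0, "gripper": 0}
    - {"x": 0, "y": 0, "z": -0.38, "rx": -0.5, "ry": 0, "rz": 0, "gripper": 0}
    - {"x": 0, "y": 0, "z": -0.42, "rx": -0.5, "ry": 0, "rz": 0, "gripper": 0}

```text
time: 6.35
tcp_pos: [0.6441, 0.029, 0.0182]
tcp_rot: [1.326, 1.133, -1.322]
wrist_force: [0.3, -2.0, -0.0]
finger_gap: -0.0003
```

```bash
python3 - <<'E'
from h import *
st();cv2.imwrite("pics/t7.png",optics.read_camera("wrist")[100:260,200:450].repeat(3,0).repeat(3,1))
av(4);
for a in(-10,-9,-8): arc(a)
E
```

```text
t 6.35 tcp [0.6441 0.029  0.0182] -z yaw 81.0 F [ 0.26 -2.05 -0.05] q [-0.32  0.57  0.27  1.62 -0.18  0.97 -0.14] gap -0.0003
t 6.6 Fworld [ 0.4  -0.94 -0.47] Ftool [0.47 0.55 0.87] fz each [0.93 0.9  1.12 0.54] pos [0.6441 0.029  0.0181]
-10 move {'x': 0.01, 'y': 0.02, 'z': 0.35, 'rx': 0.97, 'ry': -0.15, 'rz': 0.01}
-9 move {'x': 0.01, 'y': 0.06, 'z': 0.0, 'rx': -0.03, 'ry': -0.15, 'rz': 0.0}
-8 move {'x': 0.01, 'y': 0.1, 'z': -0.35, 'rx': -1.03, 'ry': -0.15, 'rz': 0.0}
```

View pics/t7.png

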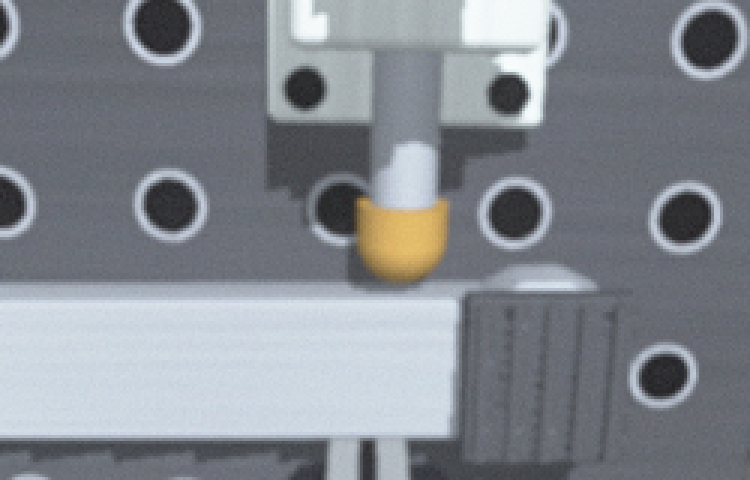

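Emit:
step_arm:
  increments:
    - {"x": 0, "y": 0, "z": -0.06, "rx": 0, "ry": 0, "rz": 0, "gripper": 0}
    - {"x": 0, "y": 0, "z": -0.1, "rx": 0, "ry": 0, "rz": 0, "gripper": 0}

```text
time: 6.77
tcp_pos: [0.6442, 0.0299, 0.0182]
tcp_rot: [1.326, 1.132, -1.323]
wrist_force: [0.5, -2.1, 0.4]
finger_gap: -0.0001
```

```bash
python3 - <<'E'
from h import *
st();av(4)
E
```

```text
t 6.77 tcp [0.6442 0.0299 0.0182] -z yaw 81.0 F [ 0.47 -2.07  0.41] q [-0.32  0.57  0.27  1.62 -0.18  0.97 -0.15] gap -0.0001
t 6.97 Fworld [ 0.26 -1.53 -0.38] Ftool [0.38 0.5  1.47] fz each [2.35 0.57 2.19 0.79] pos [0.6443 0.03   0.0182]
```

Emit:
step_arm:
  increments:
    - {"x": 0, "y": 0, "z": -0.06, "rx": 0, "ry": 0, "rz": 0, "gripper": 0}
    - {"x": 0, "y": 0, "z": -0.06, "rx": 0, "ry": 0, "rz": 0, "gripper": 0}

```text
time: 7.13
tcp_pos: [0.6443, 0.0307, 0.0182]
tcp_rot: [1.326, 1.132, -1.323]
wrist_force: [-0.4, -1.6, -0.1]
finger_gap: 0.0003
```

```bash
python3 - <<'E'
from h import *
st();av(5)
E
```

```text
t 7.13 tcp [0.6443 0.0307 0.0182] -z yaw 81.0 F [-0.37 -1.57 -0.11] q [-0.32  0.57  0.27  1.62 -0.18  0.97 -0.15] gap 0.0003
t 7.38 Fworld [ 0.52 -1.32  0.09] Ftool [-0.09  0.72  1.23] fz each [1.67 1.01 1.35 1.32 0.78] pos [0.6443 0.0307 0.0182]
```

Friction plateau is about 1.3 N, and there is no stop contact yet.

Emit:
step_arm:
  increments:
    - {"x": 0, "y": 0, "z": -0.05, "rx": 0, "ry": 0, "rz": 0, "gripper": 0}
    - {"x": 0, "y": 0, "z": -0.05, "rx": 0, "ry": 0, "rz": 0, "gripper": 0}

```text
time: 7.55
tcp_pos: [0.6444, 0.0312, 0.0182]
tcp_rot: [1.326, 1.132, -1.323]
wrist_force: [0.6, -1.5, -0.2]
finger_gap: 0.0002
```

```bash
python3 - <<'E'
from h import *
cv2.imwrite("pics/t8.png",optics.read_camera("wrist")[100:260,200:450].repeat(3,0).repeat(3,1))
st();av(4)
E
```

```text
t 7.6 tcp [0.6444 0.0312 0.0182] -z yaw 81.0 F [-0.47 -1.31  0.98] q [-0.32  0.57  0.27  1.62 -0.18  0.97 -0.15] gap -0.0001
t 7.8 Fworld [ 0.22 -1.84  0.28] Ftool [-0.28  0.51  1.78] fz each [2.7  1.65 1.9  0.89] pos [0.6444 0.0312 0.0182]
```

View pics/t8.png

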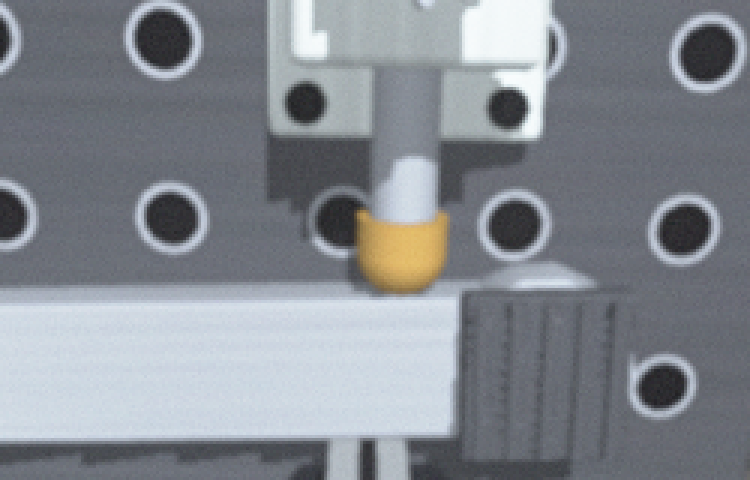

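Emit:
step_arm:
  increments:
    - {"x": 0, "y": 0, "z": -0.05, "rx": 0, "ry": 0, "rz": 0, "gripper": 0}
    - {"x": 0, "y": 0, "z": -0.05, "rx": 0, "ry": 0, "rz": 0, "gripper": 0}

```text
time: 7.97
tcp_pos: [0.6444, 0.0314, 0.0182]
tcp_rot: [1.326, 1.132, -1.323]
wrist_force: [-0.2, -2.9, 0.2]
finger_gap: 0.0003
```

```bash
python3 - <<'E'
from h import *
st();av(5)
E
```

```text
t 7.97 tcp [0.6444 0.0314 0.0182] -z yaw 81.0 F [-0.23 -2.88  0.15] q [-0.32  0.57  0.27  1.62 -0.18  0.97 -0.15] gap 0.0003
t 8.22 Fworld [-0.29 -3.43 -0.03] Ftool [0.02 0.25 3.44] fz each [2.59 3.21 3.1  4.69 3.58] pos [0.6444 0.0314 0.0182]
```

Emit:
step_arm:
  increments:
    - {"x": 0, "y": 0, "z": -0.06, "rx": 0, "ry": 0, "rz": 0, "gripper": 0}
    - {"x": 0, "y": 0, "z": -0.06, "rx": 0, "ry": 0, "rz": 0, "gripper": 0}

```text
time: 8.38
tcp_pos: [0.6445, 0.0315, 0.0182]
tcp_rot: [1.326, 1.132, -1.324]
wrist_force: [-0.7, -4.8, 0.2]
finger_gap: 0.0004
```

```bash
python3 - <<'E'
from h import *
st();av(6)
E
```

```text
t 8.38 tcp [0.6445 0.0315 0.0182] -z yaw 80.9 F [-0.7  -4.8   0.21] q [-0.32  0.57  0.27  1.62 -0.18  0.97 -0.15] gap 0.0004
t 8.68 Fworld [-1.15 -5.24  0.61] Ftool [-0.62 -0.31  5.36] fz each [4.87 4.34 5.62 6.6  5.15 5.57] pos [0.6445 0.0315 0.0182]
```

Emit:
step_arm:
  increments:
    - {"x": 0, "y": 0, "z": -0.07, "rx": 0, "ry": 0, "rz": 0, "gripper": 0}
    - {"x": 0, "y": 0, "z": -0.07, "rx": 0, "ry": 0, "rz": 0, "gripper": 0}

```text
time: 8.85
tcp_pos: [0.6445, 0.0316, 0.0182]
tcp_rot: [1.326, 1.131, -1.325]
wrist_force: [-1.4, -5.0, 0.4]
finger_gap: 0.0001
```

```bash
python3 - <<'E'
from h import *
st();av(7)
cv2.imwrite("pics/t9.png",optics.read_camera("wrist")[100:260,200:450].repeat(3,0).repeat(3,1))
E
```

```text
t 8.85 tcp [0.6445 0.0316 0.0182] -z yaw 80.9 F [-1.4  -4.96  0.41] q [-0.32  0.57  0.27  1.62 -0.18  0.97 -0.15] gap 0.0001
t 9.2 Fworld [-0.88 -5.49  1.08] Ftool [-1.08 -0.    5.56] fz each [5.57 5.06 5.52 5.98 5.73 5.76 5.31] pos [0.6445 0.0315 0.0182]
```

View pics/t9.png

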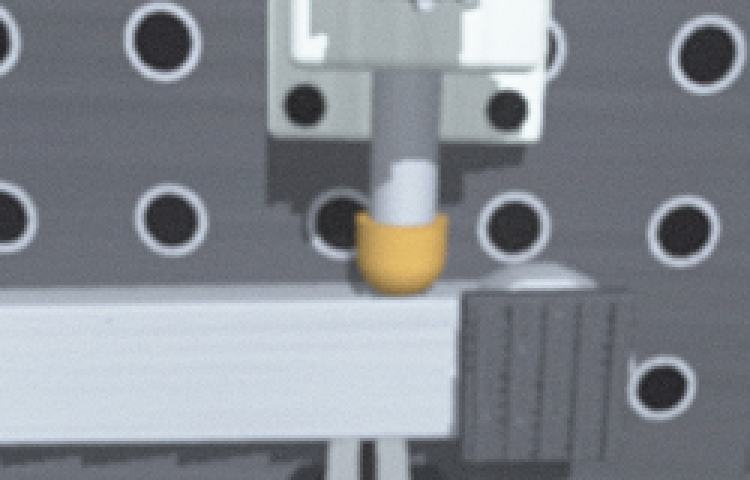

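Emit:
step_arm:
  increments:
    - {"x": 0, "y": 0, "z": -0.08, "rx": 0, "ry": 0, "rz": 0, "gripper": 0}
    - {"x": 0, "y": 0, "z": -0.08, "rx": 0, "ry": 0, "rz": 0, "gripper": 0}

```text
time: 9.42
tcp_pos: [0.6445, 0.0316, 0.0181]
tcp_rot: [1.326, 1.13, -1.325]
wrist_force: [-1.3, -5.1, 0.9]
finger_gap: -0.0001
```

```bash
python3 - <<'E'
from h import *
av(6)
E
```

```text
t 9.72 Fworld [-1.18 -5.78  1.09] Ftool [-1.09 -0.25  5.89] fz each [5.38 5.26 6.4  6.24 5.98 6.11] pos [0.6445 0.0316 0.0181]
```

Emit:
step_arm:
  increments:
    - {"x": 0, "y": 0, "z": -0.09, "rx": 0, "ry": 0, "rz": 0, "gripper": 0}
    - {"x": 0, "y": 0, "z": -0.1, "rx": 0, "ry": 0, "rz": 0, "gripper": 0}
    - {"x": 0, "y": 0, "z": -0.1, "rx": 0, "ry": 0, "rz": 0, "gripper": 0}

```text
time: 9.97
tcp_pos: [0.6445, 0.0316, 0.0182]
tcp_rot: [1.325, 1.13, -1.327]
wrist_force: [-1.8, -6.9, 1.3]
finger_gap: 0.0
```

```bash
python3 - <<'E'
from h import *
av(6)
E
```

```text
t 10.27 Fworld [-1.23 -6.08  1.22] Ftool [-1.21 -0.25  6.2 ] fz each [5.62 6.4  6.06 6.64 6.06 6.44] pos [0.6445 0.0316 0.0182]
```

Emit:
step_arm:
  increments:
    - {"x": 0, "y": 0, "z": 0.1, "rx": 0, "ry": 0, "rz": 0, "gripper": 0}
    - {"x": 0, "y": 0, "z": 0.5, "rx": 0, "ry": 0, "rz": 0, "gripper": 0}
    - {"x": 0, "y": 0, "z": 1.5, "rx": 0, "ry": 0, "rz": 0, "gripper": 0}
    - {"x": 0, "y": 0, "z": 3, "rx": 0, "ry": 0, "rz": 0, "gripper": 0}
    - {"x": -2, "y": 0, "z": 4, "rx": 0, "ry": 0, "rz": 0, "gripper": 0}
    - {"x": -5, "y": 0, "z": 4, "rx": 0, "ry": 0, "rz": 0, "gripper": 0}

```text
time: 10.77
tcp_pos: [0.6353, -0.0126, 0.0659]
tcp_rot: [1.324, 1.13, -1.335]
wrist_force: [-0.1, -0.5, -0.4]
finger_gap: 0.0003
```

```bash
python3 - <<'E'
from h import *
st()
cv2.imwrite("pics/t10.png",optics.read_camera("wrist"));st()
E
```

```text
t 10.77 tcp [ 0.6353 -0.0126  0.0659] -z yaw 80.6 F [-0.11 -0.46 -0.41] q [-0.28  0.5   0.3   1.62 -0.16  1.05 -0.1 ] gap 0.0003
t 10.82 tcp [ 0.6399 -0.0114  0.0742] -z yaw 80.6 F [4.24 0.19 5.68] q [-0.28  0.5   0.3   1.61 -0.16  1.06 -0.1 ] gap 0.0001
```

View pics/t10.png

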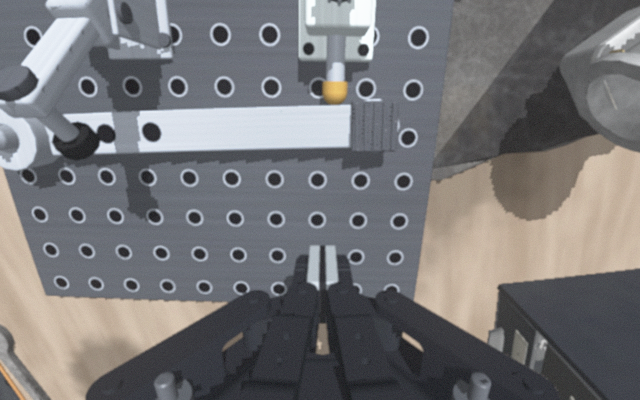

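```bash
cat >> h.py <<'E'
H=np.array([.5455,.1299]);YN=np.array([.1763,.9843])
def hd(off,z):
    p=H+YN*off;print(off,z,end=' ');to(p[0],p[1],z,79.9)
E
python3 - <<'E'
from h import *
st();hd(.15,.25);hd(.15,.10)
E
```

```text
t 10.82 tcp [ 0.6399 -0.0114  0.0742] -z yaw 80.6 F [4.24 0.19 5.68] q [-0.28  0.5   0.3   1.61 -0.16  1.06 -0.1 ] gap 0.0001
0.15 0.25 move {'x': -17.63, 'y': -11.33, 'z': -27.4, 'rx': 0.74, 'ry': 0.01, 'rz': -0.25}
0.15 0.1 move {'x': -2.63, 'y': -11.39, 'z': -27.41, 'rx': 0.74, 'ry': 0.01, 'rz': -0.25}
```

Emit:
step_arm:
  increments:
    - {"x": -4, "y": 0, "z": 0, "rx": 0, "ry": 0, "rz": 0, "gripper": 0}
    - {"x": -8, "y": 0, "z": 0, "rx": 0, "ry": 0, "rz": 0, "gripper": 0}
    - {"x": -12, "y": -1, "z": -1, "rx": 0, "ry": 0, "rz": 0, "gripper": 0}
    - {"x": -15.5, "y": -2.5, "z": -3, "rx": 0, "ry": 0, "rz": 0, "gripper": 0}
    - {"x": -17.6, "y": -4, "z": -6, "rx": 0.7, "ry": 0, "rz": 0, "gripper": 0}
    - {"x": -17.6, "y": -6, "z": -9.5, "rx": 0.7, "ry": 0, "rz": 0, "gripper": 0}
    - {"x": -17.6, "y": -8, "z": -13, "rx": 0.7, "ry": 0, "rz": 0, "gripper": 0}
    - {"x": -17.6, "y": -10, "z": -16.5, "rx": 0.7, "ry": 0, "rz": 0, "gripper": 0}

```text
time: 11.48
tcp_pos: [0.5668, 0.1684, 0.2506]
tcp_rot: [1.341, 1.117, -1.333]
wrist_force: [0.7, -0.2, -1.3]
finger_gap: -0.0004
```

```bash
python3 - <<'E'
from h import *
st();cv2.imwrite("pics/t11.png",optics.read_camera("wrist"));hd(.16,.25);
E
```

```text
t 11.48 tcp [0.5668 0.1684 0.2506] -z yaw 79.9 F [ 0.72 -0.23 -1.26] q [-0.56  0.24  0.23  1.54 -0.05  1.36 -0.5 ] gap -0.0004
0.16 0.25 move {'x': 0.05, 'y': -0.77, 'z': -10.91, 'rx': 0.58, 'ry': -0.27, 'rz': -0.14}
```

View pics/t11.png

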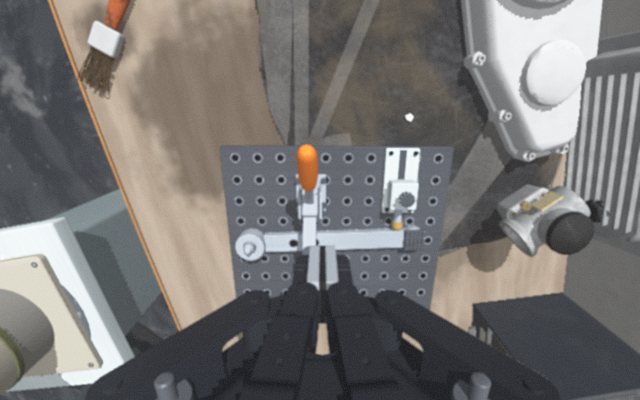

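```bash
python3 - <<'E'
from h import *
for z in np.arange(.1,.15,.005):
    X=ray("wrist",[(306,147)],z)[0];o=(X[:2]-H);y=o@YN;print(round(z,3),X.round(4),"off",y.round(4),"xdev",(o@[YN[1],-YN[0]]).round(4),"r",np.hypot(y,z-.05).round(4),"a",np.arctan2(y,z-.05).round(3))
E
```

```text
0.1 [0.5542 0.2241 0.1   ] off 0.0943 xdev -0.008 r 0.1067 a 1.083
0.105 [0.5546 0.2247 0.105 ] off 0.095 xdev -0.0078 r 0.1097 a 1.046
0.11 [0.555  0.2253 0.11  ] off 0.0956 xdev -0.0075 r 0.1129 a 1.01
0.115 [0.5553 0.2259 0.115 ] off 0.0963 xdev -0.0072 r 0.1162 a 0.977
0.12 [0.5557 0.2265 0.12  ] off 0.0969 xdev -0.007 r 0.1196 a 0.945
0.125 [0.5561 0.2271 0.125 ] off 0.0976 xdev -0.0067 r 0.1231 a 0.915
0.13 [0.5564 0.2277 0.13  ] off 0.0982 xdev -0.0065 r 0.1267 a 0.887
0.135 [0.5568 0.2283 0.135 ] off 0.0989 xdev -0.0062 r 0.1304 a 0.861
0.14 [0.5572 0.2289 0.14  ] off 0.0995 xdev -0.006 r 0.1342 a 0.836
0.145 [0.5575 0.2295 0.145 ] off 0.1002 xdev -0.0057 r 0.1381 a 0.812
```

Emit:
step_arm:
  increments:
    - {"x": 0, "y": -0.3, "z": -3.5, "rx": 0, "ry": 0, "rz": 0, "gripper": 0}
    - {"x": 0, "y": -0.5, "z": -7, "rx": 0.5, "ry": 0, "rz": 0, "gripper": 0}
    - {"x": 0, "y": -0.6, "z": -10.5, "rx": 0.5, "ry": 0, "rz": 0, "gripper": 0}
    - {"x": 4, "y": -0.6, "z": -11, "rx": 0.5, "ry": 0, "rz": 0, "gripper": 0}
    - {"x": 8, "y": -0.6, "z": -11, "rx": 0.5, "ry": 0, "rz": 0, "gripper": 0}
    - {"x": 12, "y": -0.6, "z": -11, "rx": 0.5, "ry": 0, "rz": 0, "gripper": 0}
    - {"x": 16, "y": -0.6, "z": -11, "rx": 0.5, "ry": 0, "rz": 0, "gripper": 0}
    - {"x": 16, "y": -0.6, "z": -11, "rx": 0.5, "ry": 0, "rz": 0, "gripper": 0}

```text
time: 12.2
tcp_pos: [0.5721, 0.2851, 0.0822]
tcp_rot: [1.332, 1.124, -1.344]
wrist_force: [-1.6, -1.1, -2.1]
finger_gap: 0.0
```

```bash
python3 - <<'E'
from h import *
st();cv2.imwrite("pics/s12.png",cv2.resize(optics.read_camera("scene")[80:230,215:415],None,fx=4,fy=4));hd(.11,.09)
E
```

```text
t 12.2 tcp [0.5721 0.2851 0.0822] -z yaw 80.0 F [-1.59 -1.06 -2.06] q [-0.66  0.48  0.16  1.59 -0.09  1.09 -0.65] gap 0.0
0.11 0.09 move {'x': -0.31, 'y': -0.06, 'z': 4.89, 'rx': 0.04, 'ry': 0.03, 'rz': 0.2}
```

View pics/s12.png

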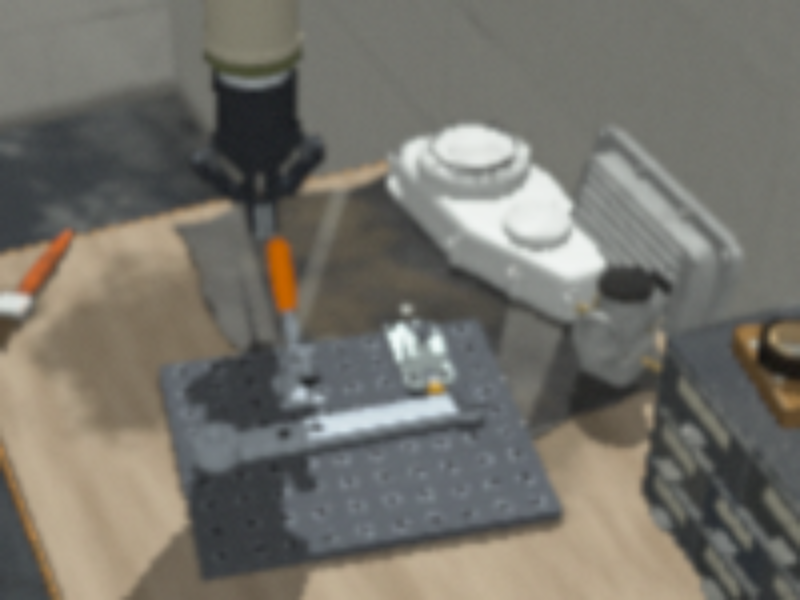

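Emit:
step_arm:
  increments:
    - {"x": -0.3, "y": 0, "z": 1.5, "rx": 0, "ry": 0, "rz": 0, "gripper": 0}
    - {"x": -0.5, "y": 0, "z": 3.5, "rx": 0, "ry": 0, "rz": 0, "gripper": 0}
    - {"x": -0.7, "y": 0, "z": 4.7, "rx": 0, "ry": 0, "rz": 0, "gripper": 0}
    - {"x": -0.7, "y": 0, "z": 5, "rx": 0, "ry": 0, "rz": 0, "gripper": 0}

```text
time: 12.58
tcp_pos: [0.5674, 0.2343, 0.0973]
tcp_rot: [1.341, 1.12, -1.339]
wrist_force: [-0.4, -1.0, -0.3]
finger_gap: -0.0001
```

```bash
python3 - <<'E'
from h import *
st();av(2)
for a in (.95,.85,.75,.65,.55): print(a,end=': ');hd(.1035*np.sin(a)+.0215,.05+.1035*np.cos(a)-.02)
E
```

```text
t 12.58 tcp [0.5674 0.2343 0.0973] -z yaw 79.7 F [-0.44 -1.   -0.27] q [-0.61  0.41  0.18  1.66 -0.08  1.08 -0.58] gap -0.0001
t 12.68 Fworld [ 0.22 -0.24  0.02] Ftool [-0.02  0.26  0.2 ] fz each [ 0.48 -0.09] pos [0.5665 0.2368 0.0961]
0.95: 0.10568850474570018 0.09020419975951195 move {'x': 0.59, 'y': -0.18, 'z': 0.32, 'rx': -0.04, 'ry': -0.09, 'rz': 0.06}
0.85: 0.09925752193202028 0.09830825559909566 move {'x': -0.23, 'y': -0.18, 'z': 0.96, 'rx': -0.04, 'ry': -0.09, 'rz': 0.06}
0.75: 0.09204961166241507 0.10572979792844046 move {'x': -0.97, 'y': -0.18, 'z': 1.68, 'rx': -0.04, 'ry': -0.09, 'rz': 0.06}
0.65: 0.0841367929936801 0.11239467314982728 move {'x': -1.64, 'y': -0.19, 'z': 2.47, 'rx': -0.04, 'ry': -0.09, 'rz': 0.06}
0.55: 0.07559812819432322 0.11823628803315885 move {'x': -2.22, 'y': -0.19, 'z': 3.33, 'rx': -0.04, 'ry': -0.09, 'rz': 0.06}
```

Emit:
step_arm:
  increments:
    - {"x": 0, "y": -0.1, "z": 0.4, "rx": 0, "ry": 0, "rz": 0, "gripper": 0}
    - {"x": 0, "y": -0.2, "z": 0.7, "rx": 0, "ry": 0, "rz": 0, "gripper": 0}
    - {"x": -0.3, "y": -0.2, "z": 1.1, "rx": 0, "ry": 0, "rz": 0, "gripper": 0}
    - {"x": -0.6, "y": -0.2, "z": 1.4, "rx": 0, "ry": 0, "rz": 0, "gripper": 0}
    - {"x": -0.8, "y": -0.2, "z": 1.7, "rx": 0, "ry": 0, "rz": 0, "gripper": 0}

```text
time: 13.1
tcp_pos: [0.5613, 0.2221, 0.1047]
tcp_rot: [1.34, 1.125, -1.336]
wrist_force: [-0.5, 8.9, 0.1]
finger_gap: 0.0002
```

```bash
python3 - <<'E'
from h import *
st();cv2.imwrite("pics/s13.png",cv2.resize(optics.read_camera("scene")[80:230,215:415],None,fx=4,fy=4));av(2)
for a in (.75,.65,.55,.45,.35,.25,.15,.05): print(a,end=': ');hd(.1035*np.sin(a)+.0215,.05+.1035*np.cos(a)-.02)
E
```

```text
t 13.1 tcp [0.5613 0.2221 0.1047] -z yaw 80.0 F [-0.54  8.87  0.15] q [-0.6   0.38  0.18  1.68 -0.08  1.09 -0.57] gap 0.0002
t 13.25 Fworld [-1.11  4.48  2.49] Ftool [-2.47 -1.87 -4.23] fz each [-4.27 -4.19] pos [0.5614 0.2218 0.1049]
0.75: 0.09204961166241507 0.10572979792844046 move {'x': -0.09, 'y': 0.05, 'z': 0.12, 'rx': 0.03, 'ry': -0.2, 'rz': 0.05}
0.65: 0.0841367929936801 0.11239467314982728 move {'x': -0.76, 'y': 0.05, 'z': 0.91, 'rx': 0.03, 'ry': -0.2, 'rz': 0.05}
0.55: 0.07559812819432322 0.11823628803315885 move {'x': -1.34, 'y': 0.05, 'z': 1.76, 'rx': 0.03, 'ry': -0.2, 'rz': 0.05}
0.45: 0.06651893278051232 0.12319627509350205 move {'x': -1.84, 'y': 0.05, 'z': 2.67, 'rx': 0.03, 'ry': -0.2, 'rz': 0.05}
0.35: 0.05698992307163921 0.12722507577970374 move {'x': -2.25, 'y': 0.05, 'z': 3.62, 'rx': 0.03, 'ry': -0.2, 'rz': 0.05}
0.25: 0.04710630978284312 0.13028243564705175 move {'x': -2.56, 'y': 0.05, 'z': 4.61, 'rx': 0.03, 'ry': -0.2, 'rz': 0.05}
0.15: 0.03696684671101752 0.13233780656638036 move {'x': -2.77, 'y': 0.04, 'z': 5.62, 'rx': 0.03, 'ry': -0.2, 'rz': 0.05}
0.05: 0.026672844019515207 0.13337065195087902 move {'x': -2.87, 'y': 0.04, 'z': 6.65, 'rx': 0.03, 'ry': -0.2, 'rz': 0.05}
```

View pics/s13.png

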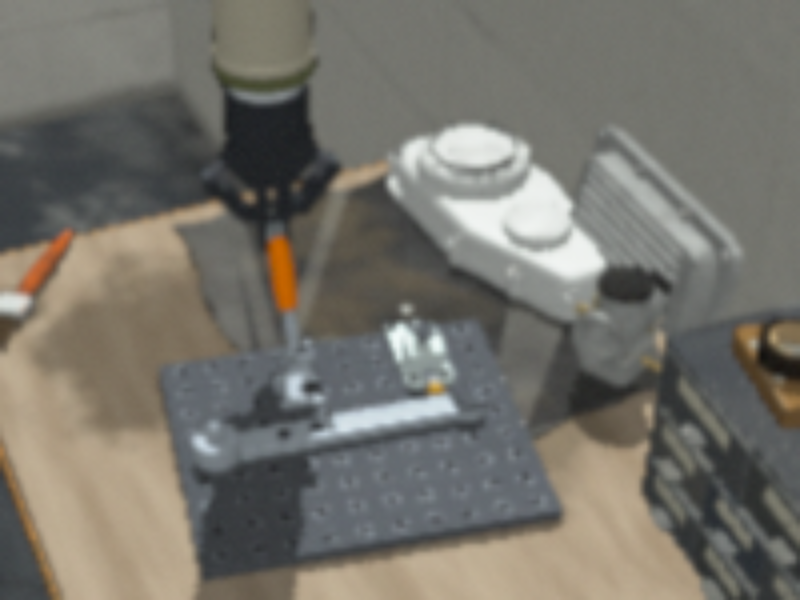

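Emit:
step_arm:
  increments:
    - {"x": -0.4, "y": 0, "z": 0.5, "rx": 0, "ry": 0, "rz": 0, "gripper": 0}
    - {"x": -0.8, "y": 0, "z": 0.9, "rx": 0, "ry": 0, "rz": 0, "gripper": 0}
    - {"x": -1.1, "y": 0, "z": 1.4, "rx": 0, "ry": 0, "rz": 0, "gripper": 0}
    - {"x": -1.4, "y": 0, "z": 1.8, "rx": 0, "ry": 0, "rz": 0, "gripper": 0}
    - {"x": -1.6, "y": 0, "z": 2.3, "rx": 0, "ry": 0, "rz": 0, "gripper": 0}
    - {"x": -1.8, "y": 0, "z": 2.7, "rx": 0, "ry": 0, "rz": 0, "gripper": 0}
    - {"x": -2.1, "y": 0, "z": 3.2, "rx": 0, "ry": 0, "rz": 0, "gripper": 0}
    - {"x": -2.3, "y": 0, "z": 3.6, "rx": 0, "ry": 0, "rz": 0, "gripper": 0}

```text
time: 13.92
tcp_pos: [0.5554, 0.1887, 0.1297]
tcp_rot: [1.342, 1.127, -1.332]
wrist_force: [-2.1, 9.4, 7.4]
finger_gap: -0.0001
```

```bash
python3 - <<'E'
from h import *
st();cv2.imwrite("pics/s14.png",cv2.resize(optics.read_camera("scene")[80:230,215:415],None,fx=4,fy=4));cv2.imwrite("pics/w14.png",optics.read_camera("wrist"));st()
for a in (.35,.25,.15,.1,.05,0): print(a,end=': ');hd(.1035*np.sin(a)+.0215,.05+.1035*np.cos(a)-.02)
E
```

```text
t 13.92 tcp [0.5554 0.1887 0.1297] -z yaw 80.1 F [-2.1   9.36  7.44] q [-0.57  0.32  0.2   1.71 -0.08  1.12 -0.52] gap -0.0001
t 14.02 tcp [0.5555 0.1877 0.1297] -z yaw 80.0 F [0.66 6.23 4.06] q [-0.57  0.32  0.2   1.71 -0.08  1.12 -0.52] gap 0.0003
0.35: 0.05698992307163921 0.12722507577970374 move {'x': 0.24, 'y': 0.03, 'z': 0.17, 'rx': 0.08, 'ry': -0.39, 'rz': -0.03}
0.25: 0.04710630978284312 0.13028243564705175 move {'x': -0.07, 'y': 0.03, 'z': 1.15, 'rx': 0.08, 'ry': -0.39, 'rz': -0.03}
0.15: 0.03696684671101752 0.13233780656638036 move {'x': -0.28, 'y': 0.03, 'z': 2.17, 'rx': 0.08, 'ry': -0.39, 'rz': -0.03}
0.1: 0.03183275862294671 0.13298293110627568 move {'x': -0.35, 'y': 0.03, 'z': 2.68, 'rx': 0.08, 'ry': -0.39, 'rz': -0.03}
0.05: 0.026672844019515207 0.13337065195087902 move {'x': -0.39, 'y': 0.02, 'z': 3.2, 'rx': 0.08, 'ry': -0.39, 'rz': -0.03}
0: 0.0215 0.1335 move {'x': -0.41, 'y': 0.02, 'z': 3.71, 'rx': 0.08, 'ry': -0.39, 'rz': -0.03}
```

View pics/s14.png

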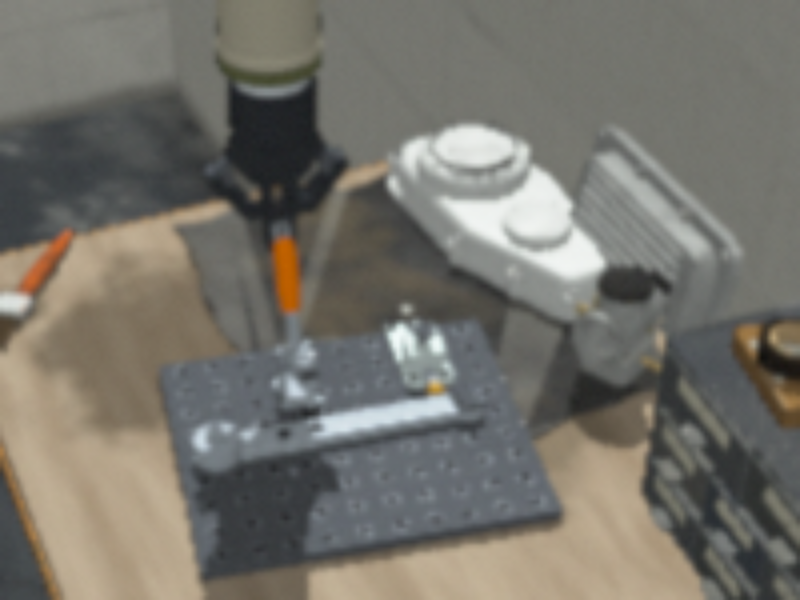

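View pics/w14.png

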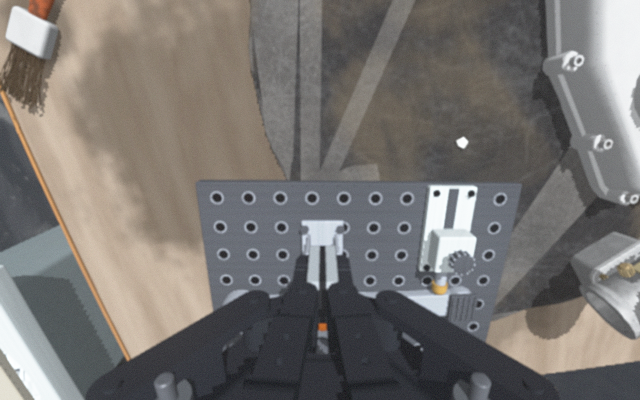

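Emit:
step_arm:
  increments:
    - {"x": 0.1, "y": 0, "z": 0.4, "rx": 0, "ry": 0, "rz": 0, "gripper": 0}
    - {"x": 0, "y": 0, "z": 0.9, "rx": 0, "ry": -0.3, "rz": 0, "gripper": 0}
    - {"x": -0.1, "y": 0, "z": 1.3, "rx": 0, "ry": -0.4, "rz": 0, "gripper": 0}
    - {"x": -0.2, "y": 0, "z": 1.7, "rx": 0, "ry": -0.4, "rz": 0, "gripper": 0}
    - {"x": -0.3, "y": 0, "z": 2.1, "rx": 0, "ry": -0.4, "rz": 0, "gripper": 0}
    - {"x": -0.3, "y": 0, "z": 2.5, "rx": 0, "ry": -0.4, "rz": 0, "gripper": 0}

```text
time: 14.52
tcp_pos: [0.552, 0.1642, 0.1342]
tcp_rot: [1.339, 1.121, -1.333]
wrist_force: [0.3, 6.2, 5.6]
finger_gap: 0.0002
```

```bash
python3 - <<'E'
from h import *
st();av(2)
for a in (.1,.05,0): print(a,end=': ');hd(.1035*np.sin(a)+.0215,.05+.1035*np.cos(a)-.02)
E
```

```text
t 14.52 tcp [0.552  0.1642 0.1342] -z yaw 80.0 F [0.28 6.24 5.59] q [-0.55  0.29  0.21  1.73 -0.07  1.12 -0.49] gap 0.0002
t 14.62 Fworld [0.86 4.23 3.79] Ftool [-3.79  0.12 -4.32] fz each [-5.28 -3.36] pos [0.5518 0.1632 0.1338]
0.1: 0.03183275862294671 0.13298293110627568 move {'x': 0.08, 'y': -0.03, 'z': 0.21, 'rx': 0.07, 'ry': -0.08, 'rz': -0.13}
0.05: 0.026672844019515207 0.13337065195087902 move {'x': 0.04, 'y': -0.04, 'z': 0.72, 'rx': 0.07, 'ry': -0.08, 'rz': -0.13}
0: 0.0215 0.1335 move {'x': 0.03, 'y': -0.04, 'z': 1.24, 'rx': 0.07, 'ry': -0.08, 'rz': -0.13}
```

Emit:
step_arm:
  increments:
    - {"x": 0, "y": 0, "z": 0.3, "rx": 0, "ry": 0, "rz": 0, "gripper": 0}
    - {"x": 0, "y": 0, "z": 0.6, "rx": 0, "ry": 0, "rz": 0, "gripper": 0}
    - {"x": 0, "y": 0, "z": 0.9, "rx": 0, "ry": 0, "rz": 0, "gripper": 0}

```text
time: 14.87
tcp_pos: [0.5506, 0.1558, 0.1347]
tcp_rot: [1.34, 1.122, -1.332]
wrist_force: [-0.3, 9.3, 7.2]
finger_gap: 0.0001
```

```bash
python3 - <<'E'
from h import *
st();av(3)
for a in (.05,0): print(a,end=': ');hd(.1035*np.sin(a)+.0215,.05+.1035*np.cos(a)-.02)
E
```

```text
t 14.87 tcp [0.5506 0.1558 0.1347] -z yaw 80.0 F [-0.28  9.26  7.23] q [-0.54  0.29  0.21  1.74 -0.07  1.12 -0.48] gap 0.0001
t 15.02 Fworld [-0.27  6.07  4.53] Ftool [-4.52 -1.31 -5.95] fz each [-6.12 -5.7  -6.03] pos [0.5505 0.1554 0.1347]
0.05: 0.026672844019515207 0.13337065195087902 move {'x': 0.13, 'y': -0.04, 'z': -0.07, 'rx': 0.11, 'ry': -0.18, 'rz': -0.18}
0: 0.0215 0.1335 move {'x': 0.11, 'y': -0.05, 'z': 0.45, 'rx': 0.11, 'ry': -0.18, 'rz': -0.18}
```

Emit:
step_arm:
  increments:
    - {"x": 0, "y": 0, "z": 0.2, "rx": 0, "ry": 0, "rz": 0, "gripper": 0}
    - {"x": 0, "y": 0, "z": 0.4, "rx": 0, "ry": 0, "rz": 0, "gripper": 0}

```text
time: 15.18
tcp_pos: [0.5502, 0.1543, 0.1351]
tcp_rot: [1.342, 1.124, -1.328]
wrist_force: [5.9, 17.1, -3.4]
finger_gap: -0.0001
```

```bash
python3 - <<'E'
from h import *
st();av(3)
for a in (.05,0): print(a,end=': ');hd(.1035*np.sin(a)+.0215,.05+.1035*np.cos(a)-.02)
E
```

```text
t 15.18 tcp [0.5502 0.1543 0.1351] -z yaw 80.1 F [ 5.93 17.13 -3.37] q [-0.53  0.28  0.21  1.74 -0.07  1.12 -0.47] gap -0.0001
t 15.33 Fworld [ 4.44 12.38 -2.01] Ftool [  2.11   2.25 -12.95] fz each [-13.14 -12.48 -13.23] pos [0.5502 0.1544 0.135 ]
0.05: 0.026672844019515207 0.13337065195087902 move {'x': 0.16, 'y': -0.03, 'z': -0.17, 'rx': 0.25, 'ry': -0.4, 'rz': -0.25}
0: 0.0215 0.1335 move {'x': 0.15, 'y': -0.03, 'z': 0.35, 'rx': 0.25, 'ry': -0.4, 'rz': -0.25}
```

Emit:
step_arm:
  increments:
    - {"x": 0, "y": 0, "z": 0.15, "rx": 0, "ry": 0, "rz": 0, "gripper": 0}
    - {"x": 0, "y": 0, "z": 0.25, "rx": 0, "ry": 0, "rz": 0, "gripper": 0}
    - {"x": 0, "y": 0, "z": 0.25, "rx": 0, "ry": 0, "rz": 0, "gripper": 0}

```text
time: 15.58
tcp_pos: [0.5502, 0.1545, 0.1351]
tcp_rot: [1.344, 1.126, -1.324]
wrist_force: [5.2, 12.1, -4.1]
finger_gap: -0.0002
```

```bash
python3 - <<'E'
from h import *
st();av(3);cv2.imwrite("pics/w15.png",optics.read_camera("wrist"));cv2.imwrite("pics/s15.png",cv2.resize(optics.read_camera("scene")[80:230,215:415],None,fx=4,fy=4))
E
```

```text
t 15.58 tcp [0.5502 0.1545 0.1351] -z yaw 80.3 F [ 5.17 12.12 -4.13] q [-0.53  0.28  0.21  1.75 -0.07  1.11 -0.47] gap -0.0002
t 15.73 Fworld [ 5.52 10.79 -4.01] Ftool [  4.15   3.6  -11.53] fz each [-11.55 -11.68 -11.36] pos [0.5502 0.1545 0.1351]
```

View pics/s15.png

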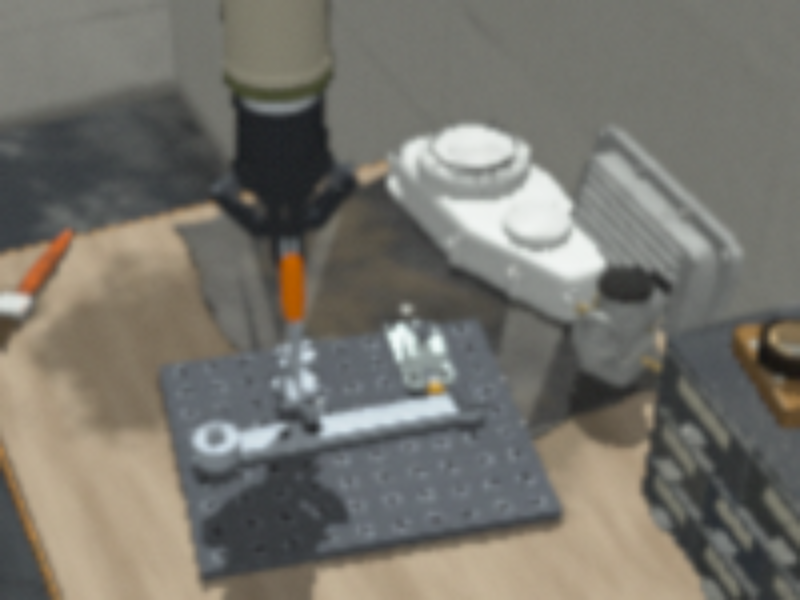

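Emit:
step_arm:
  increments:
    - {"x": 0, "y": 0, "z": 0.3, "rx": 0, "ry": 0, "rz": 0, "gripper": 0}
    - {"x": 0, "y": 0, "z": 0.5, "rx": 0, "ry": 0, "rz": 0, "gripper": 0}
    - {"x": 0, "y": 0, "z": 0.6, "rx": 0, "ry": 0, "rz": 0, "gripper": 0}

```text
time: 16.08
tcp_pos: [0.55, 0.1543, 0.1353]
tcp_rot: [1.347, 1.132, -1.315]
wrist_force: [10.3, 24.1, -11.2]
finger_gap: -0.0
```

```bash
python3 - <<'E'
from h import *
st();av(3)
E
```

```text
t 16.08 tcp [0.55   0.1543 0.1353] -z yaw 80.5 F [ 10.3   24.12 -11.21] q [-0.53  0.28  0.21  1.75 -0.08  1.11 -0.46] gap -0.0
t 16.23 Fworld [10.02 21.34 -9.64] Ftool [ 10.07   6.3  -22.53] fz each [-22.36 -22.56 -22.68] pos [0.55   0.1543 0.1353]
```

Emit:
step_arm:
  increments:
    - {"x": 0, "y": 0, "z": 0, "rx": 0, "ry": 0, "rz": 0, "gripper": 0}
    - {"x": 0, "y": 0, "z": -0.5, "rx": 0, "ry": 0, "rz": 0, "gripper": 0}
    - {"x": 0, "y": 0, "z": -2, "rx": 0, "ry": 0, "rz": 0, "gripper": 0}
    - {"x": 0, "y": 0, "z": -5, "rx": 0, "ry": 0, "rz": 0, "gripper": 0}
    - {"x": 0, "y": 0, "z": -9, "rx": 0, "ry": 0, "rz": 0, "gripper": 0}
    - {"x": -4, "y": 0, "z": -12, "rx": 0, "ry": 0, "rz": 0, "gripper": 0}
    - {"x": -8, "y": 0, "z": -12, "rx": 0, "ry": 0, "rz": 0, "gripper": 0}

```text
time: 16.82
tcp_pos: [0.5658, 0.2766, 0.2089]
tcp_rot: [1.337, 1.138, -1.318]
wrist_force: [0.7, 1.7, 0.3]
finger_gap: -0.0003
```

```bash
python3 - <<'E'
from h import *
st();cv2.imwrite("pics/w16.png",optics.read_camera("wrist"));a=optics.read_camera("top");cv2.imwrite("pics/top16.png",cv2.resize(a[120:270,195:395],None,fx=4,fy=4))
cv2.imwrite("pics/s16.png",cv2.resize(optics.read_camera("scene")[80:230,215:415],None,fx=4,fy=4));st()
E
```

```text
t 16.82 tcp [0.5658 0.2766 0.2089] -z yaw 80.9 F [0.74 1.75 0.3 ] q [-0.65  0.35  0.17  1.5  -0.07  1.29 -0.64] gap -0.0003
t 16.97 tcp [0.5704 0.2726 0.2153] -z yaw 80.6 F [ 0.53  0.32 -1.2 ] q [-0.65  0.34  0.18  1.49 -0.07  1.29 -0.63] gap -0.0001
```

View pics/s16.png

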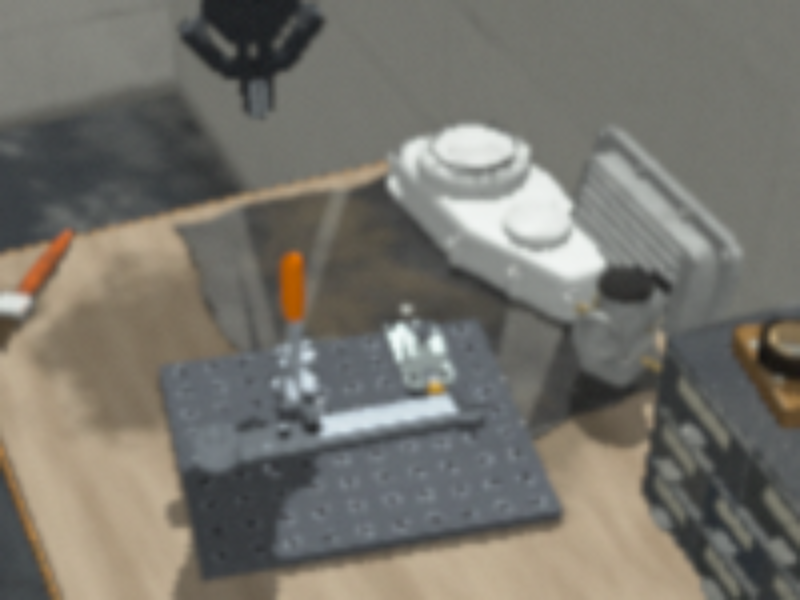

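View pics/top16.png

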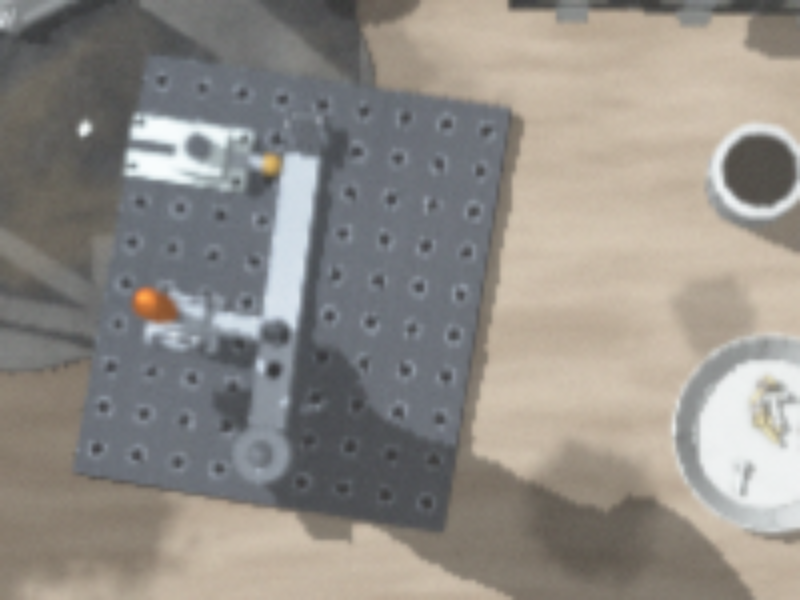

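View pics/w16.png

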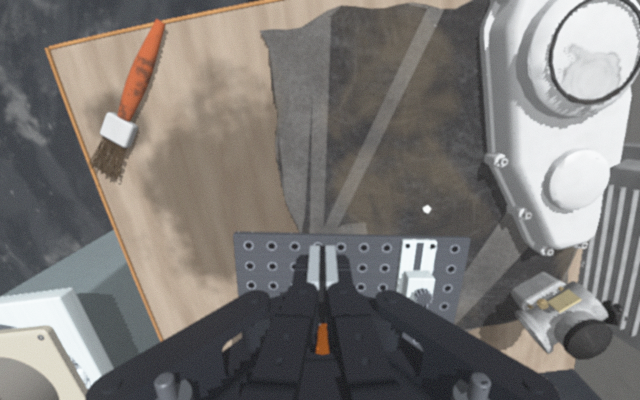

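```bash
python3 - <<'E'
from h import *
for a in(0,.06,.12):
    X=np.r_[H+YN*.1035*np.sin(a),.05+.1035*np.cos(a)]
    print(a,(proj("top",X)-[195,120])*4+1.5,(proj("scene",X)-[215,80])*4+1.5)
t0=cv2.imread("pics/top0.png");
f=optics.read_camera("top");
sl=np.s_[145:170,224:262]
d,_=cv2.phaseCorrelate(cv2.cvtColor(t0[sl],6).astype(np.float32),cv2.cvtColor(f[sl],6).astype(np.float32));print("stop shift px",d)
cv2.imwrite("pics/cmp.png",np.hstack([cv2.resize(i[140:215,220:290],None,fx=5,fy=5) for i in(t0,f)]))
E
```

```text
0 [[155.93135765 304.86485013]] [[294.96629171 270.58090339]]
0.06 [[146.50020685 303.41944951]] [[293.57081469 266.54118693]]
0.12 [[137.25540007 302.03934334]] [[292.20796313 262.90078263]]
stop shift px (-0.01737189601726641, 0.5398129621943575)
```

View pics/cmp.png

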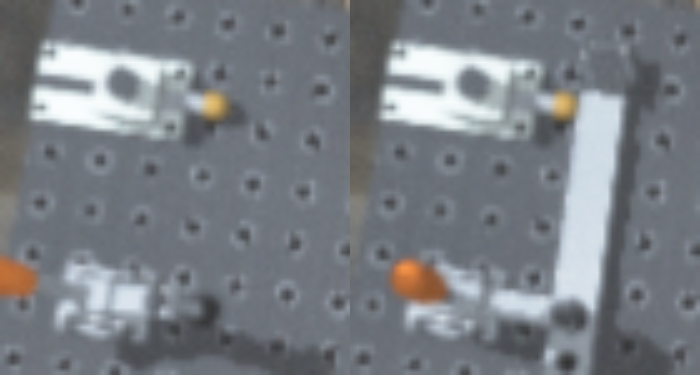

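```bash
python3 - <<'E'
from h import *
for n in("s14","s15","s16"):
    a=cv2.imread(f"pics/{n}.png")[230:340,240:330];h=cv2.cvtColor(a,40);m=((h[...,0]<15)&(h[...,1]>180)&(h[...,2]>120));ys,xs=np.nonzero(m);print(n,len(ys),xs.mean()+240,ys.mean()+230,ys.min()+230,ys.max()+230)
E
```

```text
s14 386 286.5673575129534 275.26943005181346 239 309
s15 385 292.3974025974026 285.3376623376623 256 318
s16 388 292.4561855670103 285.8943298969072 253 318
```

```bash
python3 - <<'E'
from h import *
st();print(r.sign_off())
E
```

```text
t 17.02 tcp [0.5694 0.2714 0.213 ] -z yaw 80.5 F [-0.1  -0.31 -1.8 ] q [-0.65  0.34  0.18  1.5  -0.07  1.29 -0.63] gap 0.0003
the job is handed in; nothing more can be done
None
```

The pedal arm is at the stop, the clamp is shut on it, and I handed the job in at about 17 s. `sign_off` gave no verdict.

**What I did**
- **Swing:** I pushed the pedal arm round with shut fingers and crept the last few millimetres until the force rose at the stop.
- **Press on the stop:** I held about 5.4 to 6.2 N at the tool for more than 1 s. Swing friction was about 1.5 N, so the nose saw roughly 4 to 4.7 N.
- **Clamp:** I pushed the handle over until it would not move at 22 N, which I take as its end stop. The tool then backed off clear of everything.

**Last checks**
- **Handle:** It did not spring back; its position in the scene camera was the same pressed and released.
- **Pedal arm:** It lies against the brass nose under the clamp pad, with its eye on the pin.
- **Stop:** It shifted 0.02 px along its slide in the top view. The same comparison showed 0.5 px across the slide, which I put down to image noise because the rail does not let it move that way.
- **Bolt dish and piston:** They look unmoved in the final top view. That view did not cover the caliper, but the robot never went near it.

**What disagreed or stayed uncertain**
- **Start angle:** The pedal arm started about 1.35 rad short of the plate's x, not 0.4 to 0.85 as described.
- **Clamp angle:** The top view and the contact point put the handle at about 0.02 to 0.05 rad, with roughly 0.02 rad of calibration error. That leaves little margin to the 0.06 limit, so I am relying on the hard stop at 22 N as evidence that it is fully shut.

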